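Line up the cleaning things by height in the under-stair cupboard

ROBOT

A 7-joint arm with a two-finger parallel gripper is mounted at the origin on the work surface. World frame = base frame: x ahead of the robot, y to its left, z up, the work surface at z = 0. Lengths are in m, angles in rad, forces in N, time in s.
With the tool pointing down it reaches from about 0.4 to 0.85 m from the base axis. Payload 4.5 kg.
Tool frame: the origin (TCP) lies on the centre line of the jaws, within the pads' length; the fingertips stand 14 mm ahead of it and the grasp point (between the pads) lies 5 mm behind it (nose_length is the distance from the TCP to the fingertips, in m); x points along the fingers, y is the direction in which the jaws open and shut, and the axes are right-handed (so a half turn about x gives the same grasp; the last joint's range is limited). The gripper opens to 88 mm and grips with 3 to 60 N. Pads are 18 mm wide; open, the fingers measure 123 mm over their backs; the gripper's body (75 mm by 187 mm) begins 45 mm behind the grasp point.
Start: joints at [1.232, 0.689, -0.195, 1.565, 0.157, 0.902, -0.215], TCP at [0.228, -0.582, 0.253] pointing down, gripper open.
Joint ranges: [-3.01, 3.01], [-0.46, 2.08], [-1.47, 1.51], [0.13, 2.56], [-1, 4.14], [0.04, 2.09], [-2.66, 2.66]. Speed limits (rad/s): [2.57, 2.57, 3.14, 3.14, 3.14, 3.14, 3.14].

INTERFACE

Orientations are given as a unit quaternion [x, y, z, w].
In Python, from plant import get_state, snapshot, camera_params, finish_job, boxes_of, silhouettes, spot_point, nose_length gives the robot as it stands.
- The arm moves only by the tool apply_moves, never from a script. Its arguments are lists of equal length, an entry for each row: "delta_pos": the shift along the tool's x, y, z in cm, a list of three; "yaw": the turn about the tool's x in rad; "gripper": the opening in per cent of the stroke, from 0 (shut) to 100 (fully open). A call has 1 to 10 rows; each row is the pose to reach, as a shift and turn from the pose measured when the call began, along the tool's axes at that moment; what a row does not reach only later rows make up. A row lasts 1/12 s, in which the tool goes at most 41.7 mm and 7.16 degrees, less where a joint would pass 70% of its speed; a pose out of reach is approached as far as the arm can. A call with a gripper value outside its range is refused whole. The fingers move at their own pace and stop on an object; "force" is the grip in N (left out, the last holds). Time passes only in rows, so rows that repeat a pose let the fingers close. It gives the time, the measured TCP pose, the force and the opening at its end, in the units of the state.
- get_state(): the state, without advancing time (a new reading comes with each control period).
- snapshot(name): name is "scene" or "top" or "wrist"; returns the picture (400x640x3 uint8, red, green, blue); there is no depth.
- camera_params(name): a dict with "fovy" (degrees; the focal length in pixels is half the picture's height over the tangent of half this angle, whatever the lens; pixels are square), "cx", "cy" (the principal point, pixels), "dist" ([k1, k2, p1, p2, k3] as OpenCV has them; the pictures are not rectified), "position" and "orientation" of the camera in the world. Camera axes: x right, y down, z forward; pixel columns grow to the right and rows downward; lengths in m; the calibration is good to about 2 mm. A picture is of the moment at which its call begins: read the wrist's pose just before it. camera_params takes no time and is no camera call; for the wrist camera it gives the pose at the moment of the call.
- finish_job(): hands the job in, once; it reports no verdict.
Trained networks look in the newest picture that a camera, given by its name, has taken for a name from the list of things; names that differ only in an ending like _2 or _b are one class to them, and where a whole thing is asked for, a point or a joint stands for the part that bears it (a point fixed in the world has none). Each returns a list of dicts, best first, with "score" (0 to 1); they miss things now and then, are a little off and sometimes report something else, mostly with a low value. They report only what shows in the picture. A call takes as long as a camera call. They do not tell look-alikes from the thing itself.
- boxes_of(thing, camera): "bbox" ([left, top, width, height] in pixels, round what is visible of it).
- silhouettes(thing, camera): "mask" (400x640 bool, what is visible of it) and "bbox" ([left, top, width, height] in pixels, round what is visible of it).
- spot_point(thing, camera): "pixel" ([column, row] in pixels: a listed point, or the origin of a listed thing).
The state is a dict: "clock": time; "q": joint angles; "qd": joint speeds; "joint_torque": joint torques, N m; "tool_pos": TCP position; "eef_rot": TCP orientation; "contact_force": force on the tool from outside, world axes, zero at the start; "moment": the same for the moment, N m; "opening": opening from 0.0 (shut) to 1.0 (fully open).
Only numpy, scipy, OpenCV 4.12 (cv2) and the standard library are available. Lean on these libraries where they do the work, as an engineer would, in place of code of your own. Each camera call takes 0.05 s, during which the arm holds its last target.

TASK

Tidy the board under the stairs: stand the vinegar bottle, the spray bottle, the cardboard tub and the scouring-pad tin in the row of four small pale blue trays in order of height, one to a tray, the tallest in the tray next to the stack of three tiers and stepping down to the shortest at the other end. Each must stand upright on the floor of its tray; do not knock any of them over on the way, and leave the glass jar where it is.

Things in the scene. Friction and masses are not known exactly. Their poses are not given: they have to be found in the camera images.
- vinegar_mid (a point): amber glass vinegar bottle with paper label, standing, the tallest: 240 mm high, about 0.45 kg. Round body 58 mm across up to 135 mm, narrowing to a 26 mm neck; white twist cap 32 mm across from 210 to 240 mm above the base, a good place to grip. The point is half-way up on its axis, 120 mm above the base; z points up along its axis
- spray_mid (a point): empty white trigger spray bottle, standing: 188 mm high, 0.09 kg. Body 62 mm across up to 100 mm, narrowing to a neck. Its head is a block 26 mm wide along y (grip it there), 160 to 188 mm above the base, x = -45 to +33 mm, with nozzle to x = -54 and trigger (down to 114 mm) on the -x side. The point is half-way up on the axis, 94 mm above the base; x points away from the nozzle, z up
- tub_mid (a point): round cardboard tub with paper label and white lid, standing: 130 mm high, 58 mm across (lid 60 mm across, the top 12 mm), about 0.22 kg. The point is half-way up on its axis, 65 mm above the base; z points up along its axis
- tin_mid (a point): round bare steel scouring-pad tin with push-on lid, standing, the shortest: 75 mm high, 62 mm across (lid 64 mm across, the top 17 mm), about 0.14 kg. The point is half-way up on its axis, 37.5 mm above the base; z points up along its axis
- tray_a: pale blue square plastic organiser tray, 92 mm by 92 mm outside, 28 mm high, walls and floor 2.5 mm thick (87 mm clear inside), open at the top, fixed; origin at the centre of its underside, x and y along its sides, z up. One of four alike in a straight row, 104 mm centre to centre along y; the letters do not tell the order in the row
- tray_b: pale blue square plastic organiser tray, 92 mm by 92 mm outside, 28 mm high, walls and floor 2.5 mm thick (87 mm clear inside), open at the top, fixed; origin at the centre of its underside, x and y along its sides, z up. One of four alike in a straight row, 104 mm centre to centre along y; the letters do not tell the order in the row
- tray_c: pale blue square plastic organiser tray, 92 mm by 92 mm outside, 28 mm high, walls and floor 2.5 mm thick (87 mm clear inside), open at the top, fixed; origin at the centre of its underside, x and y along its sides, z up. One of four alike in a straight row, 104 mm centre to centre along y; the letters do not tell the order in the row
- tray_d: pale blue square plastic organiser tray, 92 mm by 92 mm outside, 28 mm high, walls and floor 2.5 mm thick (87 mm clear inside), open at the top, fixed; origin at the centre of its underside, x and y along its sides, z up. One of four alike in a straight row, 104 mm centre to centre along y; the letters do not tell the order in the row
- tiers: stack of three pale blue plastic storage tiers, fixed, 180 mm wide (y), 220 mm deep (x), 255 mm high, beyond one end or the other of the row of trays (at the opposite end: a paint tin, 175 mm high); its middle is about 204 mm sideways from the middle of the nearest tray and 60 mm farther back. Origin at the centre of its underside
- jam_jar_mid (a point): a clear glass screw-top jar with brass-coloured lid, 98 mm high, 64 mm across, standing among the four things; not part of the job. The point is half-way up on its axis, 49 mm above its base; z points up along its axis
Not all that is in view belongs to the job. What is shaped like the part that bears vinegar_mid but purple is not meant.

How it is judged:
By the outcome, as a careful person would: the job done as asked, in the order asked, and still so for the second after the job is handed in, with the robot touching nothing.
It also fails if it takes over 112 s, if anything falls off the work surface, if the arm or the gripper's body presses on something with over 40 N, if the wrist force passes 120 N, or if a joint passes its speed limit or range.

## Working session

There is one attempt and no reset: what is moved stays moved. The work goes in short steps, Python scripts to look and compute and a tool call to move; the robot and the scene stay as the last step left them, time stands still between calls to the robot, and variables do not carry over. Pictures are saved under pics/ and viewed, and the job is handed in when it is done.

Besides the shell and the picture viewer there is one more tool, called after ">>>" in YAML: its name, and indented under it one key for each argument. apply_moves: Moves the arm, as the interface text tells. Its arguments: {"type":"object","properties":{"delta_pos":{"type":"array"},"yaw":{"type":"array"},"gripper":{"type":"array"},"force":{"type":"number"}},"required":["delta_pos","yaw","gripper"]}

```bash
ls; mkdir -p pics; python3 - <<'E'
from plant import *
import cv2
print(get_state()); print(nose_length if not callable(nose_length) else nose_length())
for n in ("scene","top"):
    im=snapshot(n); cv2.imwrite(f"pics/{n}0.png",im[:,:,::-1]); print(n,camera_params(n))
E
```

```text
pics
{'clock': 0.0, 'q': array([ 1.2318104 ,  0.69000211, -0.19449506,  1.56632121,  0.15730632,
        0.90250812, -0.21509616]), 'qd': array([0.0004202 , 0.00214602, 0.00101786, 0.0024571 , 0.0015823 ,
       0.00146112, 0.00141413]), 'joint_torque': array([-7.07651861e-05, -5.27564013e+01, -1.26668774e+00, -1.53424126e+01,
       -5.26508654e-02,  6.74551120e-03,  1.55863781e-04]), 'tool_pos': array([ 0.22735754, -0.58153479,  0.25190431]), 'eef_rot': array([-0.69468122, -0.13169382,  0.69502646, -0.13043377]), 'contact_force': array([ 0.25128892, -0.01989504, -0.57833399]), 'moment': array([-0.0335025 ,  0.01592264,  0.02876419]), 'opening': 1.0012422606552043}
0.014
scene {'fovy': 49.23681573994466, 'cx': 322.1183148197795, 'cy': 202.0422066219728, 'dist': array([0.02778599, 0.        , 0.        , 0.        , 0.        ]), 'position': array([ 1.04797963, -0.16826345,  1.00740485]), 'orientation': array([ 0.78850797,  0.55374178, -0.15535398, -0.21792284])}
top {'fovy': 57.48735425974439, 'cx': 323.49133646045505, 'cy': 194.8067198723365, 'dist': array([-0.07535569,  0.        ,  0.        ,  0.        ,  0.        ]), 'position': array([0.36422198, 0.00820553, 1.14229301]), 'orientation': array([ 0.7101566 , -0.69875228,  0.06723106, -0.05387799])}
```

View pics/scene0.png

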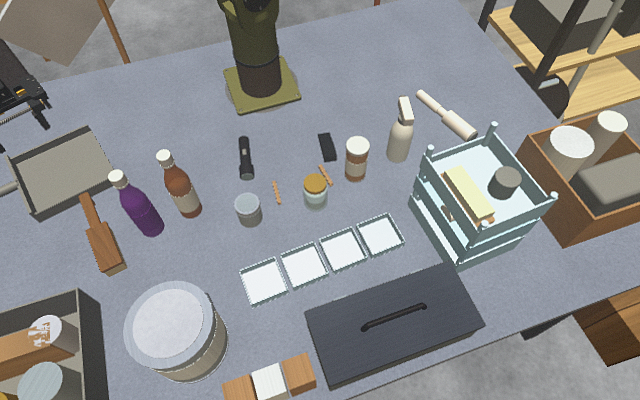

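View pics/top0.png

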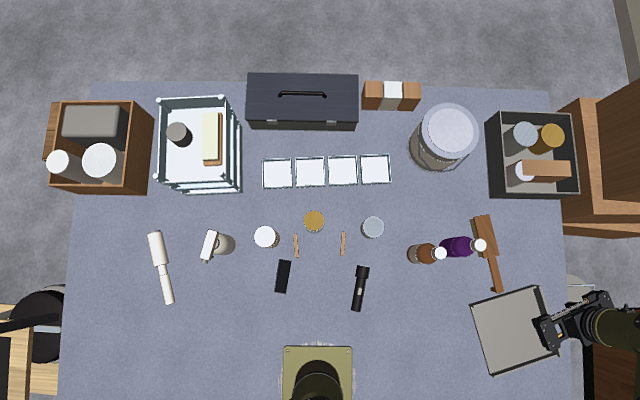

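The top view shows four trays at (277,172) to (375,169), with the tiers on the left at (200,145) and the paint tin on the right.

Candidates for each thing, by top-view pixel:
- **Vinegar:** amber bottle at (425,253) or purple bottle at (460,245). The amber one is the right one.
- **Tin:** steel top at (373,227). The jar's brass lid at (313,221) could be confused with it.
- **Tub:** white lid at (266,237).
- **Spray:** (215,244). The other whitish thing is the brush at (160,265).

I'll triangulate these next.

```bash
cat > h.py <<'E'
from plant import *
import numpy as np, cv2
from scipy.spatial.transform import Rotation as R
def K(p):
    f=200/np.tan(np.radians(p['fovy'])/2); return np.array([[f,0,p['cx']],[0,f,p['cy']],[0,0,1.]])
def ray(p,px):
    u=cv2.undistortPoints(np.array([[px]],float),K(p),p['dist'])[0,0]
    d=R.from_quat(p['orientation']).apply([u[0],u[1],1]); return p['position'],d/np.linalg.norm(d)
def atz(p,px,z):
    o,d=ray(p,px); return o+d*(z-o[2])/d[2]
def tri(rs):
    A=0;b=0
    for o,d in rs:
        M=np.eye(3)-np.outer(d,d);A=A+M;b=b+M@o
    x=np.linalg.solve(A,b); return x,[np.linalg.norm((np.eye(3)-np.outer(d,d))@(x-o)) for o,d in rs]
def proj(p,X):
    r=R.from_quat(p['orientation']).inv(); rv=r.as_rotvec(); t=-r.apply(p['position'])
    return cv2.projectPoints(np.array(X,float).reshape(-1,3),rv,t,K(p),p['dist'])[0][:,0]
E
python3 - <<'E'
from h import *
np.set_printoptions(precision=4,suppress=True)
S={n:camera_params(n) for n in("scene","top")}
Z={'vinegar_mid':.12,'spray_mid':.094,'tub_mid':.065,'tin_mid':.0375,'jam_jar_mid':.049,'tray_a':0,'tiers':0}
for t,z in Z.items():
    for n in S:
        for r in spot_point(t,n)[:5]:
            print(t,n,round(r['score'],2),np.round(r['pixel'],1),atz(S[n],r['pixel'],z))
im=snapshot("scene")
print(get_state()['clock'])
cv2.imwrite("pics/crop1.png",cv2.resize(im[120:250,90:440],None,fx=2.2,fy=2.2,interpolation=cv2.INTER_CUBIC)[:,:,::-1])
t=snapshot("top")
cv2.imwrite("pics/crop2.png",cv2.resize(t[190:280,180:500],None,fx=2.5,fy=2.5,interpolation=cv2.INTER_CUBIC)[:,:,::-1])
E
```

```text
vinegar_mid scene 0.67 [132.5 206.4] [ 0.4037 -0.4137  0.12  ]
vinegar_mid scene 0.63 [178.7 181.9] [ 0.3713 -0.2997  0.12  ]
vinegar_mid top 0.74 [427.3 251.9] [ 0.384  -0.3038  0.12  ]
vinegar_mid top 0.68 [459.5 248.2] [ 0.395  -0.3971  0.12  ]
spray_mid scene 0.61 [403.4 133. ] [0.3998 0.2939 0.094 ]
spray_mid top 0.77 [217.8 245.7] [0.3931 0.2893 0.094 ]
tub_mid scene 0.58 [359.3 160.9] [0.4262 0.1572 0.065 ]
tub_mid scene 0.57 [378.6 238.9] [0.6561 0.1128 0.065 ]
tub_mid top 0.75 [263.9 239. ] [0.4161 0.1622 0.065 ]
tin_mid scene 0.74 [250.7 206.8] [ 0.4482 -0.1519  0.0375]
tin_mid scene 0.57 [380.2 237.6] [0.6427 0.1262 0.0375]
tin_mid top 0.72 [371.6 227.7] [ 0.4568 -0.1592  0.0375]
jam_jar_mid scene 0.96 [313.4 190.9] [0.4643 0.0138 0.049 ]
jam_jar_mid scene 0.28 [458.2 227.1] [0.6862 0.315  0.049 ]
jam_jar_mid top 0.66 [312.6 222. ] [0.4703 0.0204 0.049 ]
jam_jar_mid top 0.39 [218.7 244.7] [0.3974 0.2988 0.049 ]
tray_a scene 0.89 [340.3 251.3] [0.6281 0.0276 0.    ]
tray_a scene 0.64 [259.4 284.2] [ 0.6426 -0.1875  0.    ]
tray_a scene 0.63 [305.3 268.4] [ 0.6418 -0.0702  0.    ]
tray_a scene 0.6 [376.8 239.3] [0.6285 0.1274 0.    ]
tray_a top 0.88 [371.6 170.1] [ 0.6461 -0.1663  0.    ]
tray_a top 0.82 [340.3 177.3] [ 0.6203 -0.0652  0.    ]
tray_a top 0.74 [275.6 174.2] [0.6266 0.1426 0.    ]
tray_a top 0.67 [310.8 175.9] [0.623  0.0296 0.    ]
tray_a top 0.16 [267.1 238.1] [0.4222 0.1617 0.    ]
tiers scene 0.56 [456.2 224.4] [0.6589 0.3387 0.    ]
0.85
```

View pics/crop1.png

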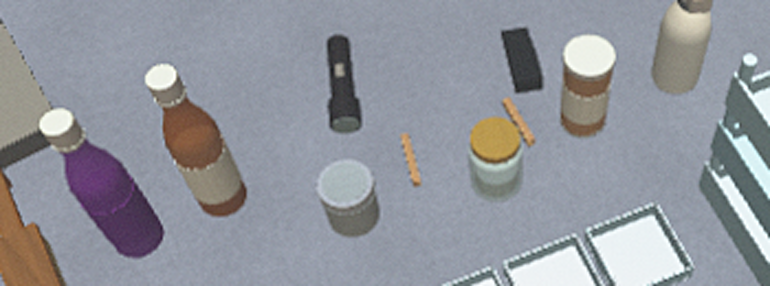

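View pics/crop2.png

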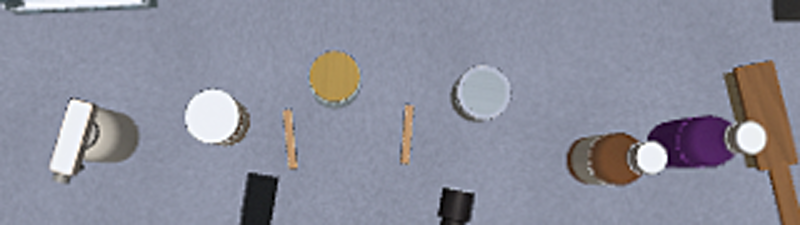

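```bash
python3 - <<'E'
from h import *
np.set_printoptions(precision=4,suppress=True)
S={n:camera_params(n) for n in("scene","top")}
c1=lambda x,y:(90+(x+.5)/2.2-.5,120+(y+.5)/2.2-.5)
c2=lambda x,y:(180+(x+.5)/2.5-.5,190+(y+.5)/2.5-.5)
T={'vin':(.24,c1(161,75),c2(650,157)),'tub':(.13,c1(589,56),c2(213,116)),'tin':(.075,c1(347,182),c2(483,92)),'jar':(.098,c1(495,139),c2(334,77)),'purple':(.24,c1(58,122),c2(749,138))}
for k,(z,a,b) in T.items():
    print(k,atz(S['scene'],a,z),atz(S['top'],b,z),tri([ray(S['scene'],a),ray(S['top'],b)]))
t=snapshot("top"); s=snapshot("scene")
cv2.imwrite("pics/trays.png",cv2.resize(t[145:200,250:400],None,fx=5,fy=5,interpolation=cv2.INTER_CUBIC)[:,:,::-1])
a=cv2.resize(t[220:270,190:245],None,fx=7,fy=7,interpolation=cv2.INTER_CUBIC)
b=cv2.resize(s[90:170,380:430],None,fx=7,fy=7,interpolation=cv2.INTER_CUBIC)
c=np.zeros((560,740,3),np.uint8);c[:350,:385]=a;c[:,390:]=b
cv2.imwrite("pics/spray.png",c[:,:,::-1])
E
```

```text
vin [ 0.3773 -0.301   0.24  ] [ 0.3804 -0.2986  0.24  ] (array([ 0.3801, -0.2992,  0.2424]), [np.float64(0.0014092631332148066), np.float64(0.0014092631332148354)])
tub [0.4217 0.1491 0.13  ] [0.421  0.1505 0.13  ] (array([0.4209, 0.1501, 0.1288]), [np.float64(0.0005683080829993469), np.float64(0.0005683080829993458)])
tin [ 0.4565 -0.1568  0.075 ] [ 0.4573 -0.1574  0.075 ] (array([ 0.4572, -0.157 ,  0.0762]), [np.float64(0.00016125325405312585), np.float64(0.0001612532540531046)])
jar [0.473  0.0154 0.098 ] [0.4699 0.0179 0.098 ] (array([0.4701, 0.0172, 0.0932]), [np.float64(0.0008086283161115495), np.float64(0.0008086283161115252)])
purple [ 0.4009 -0.4031  0.24  ] [ 0.3999 -0.4012  0.24  ] (array([ 0.3999, -0.4028,  0.2384]), [np.float64(0.000755185586577487), np.float64(0.0007551855865773572)])
```

View pics/trays.png

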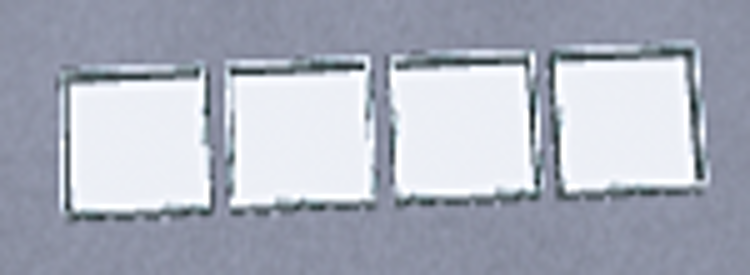

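View pics/spray.png

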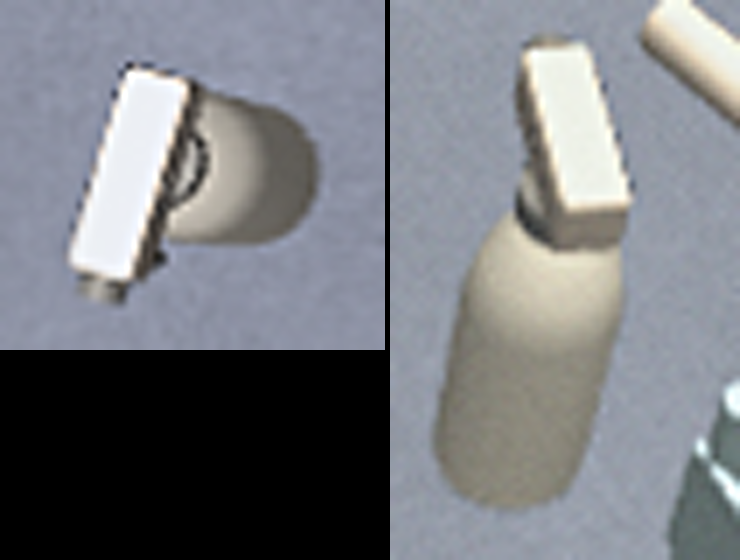

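```bash
python3 - <<'E'
from h import *
np.set_printoptions(precision=4,suppress=True)
S={n:camera_params(n) for n in("scene","top")}
P=S['top']
c=lambda x,y:(250+(x+.5)/5-.5,145+(y+.5)/5-.5)
for q in [(60,68),(206,65),(225,63),(370,58),(390,55),(535,50),(550,48),(700,42)]: print(q,atz(P,c(*q),.028))
print('near')
for q in [(68,217),(212,212),(230,211),(377,206),(395,203),(541,199),(560,197),(708,187)]: print(q,atz(P,c(*q),.028),atz(P,c(*q),0)[:2])
d=lambda x,y:(190+(x+.5)/7-.5,220+(y+.5)/7-.5)
print('spray head top')
q=[atz(P,d(*k),.188) for k in [(130,66),(190,78),(135,278),(73,268)]]
print(np.array(q),np.mean(q,0))
e=lambda x,y:(380+(x-390+.5)/7-.5,90+(y+.5)/7-.5)
q=[atz(S['scene'],e(*k),.188) for k in [(527,50),(585,45),(630,200),(565,208)]]
print(np.array(q),np.mean(q,0))
s=snapshot("scene")
cv2.imwrite("pics/trays_s.png",cv2.resize(s[205:310,230:410],None,fx=4,fy=4,interpolation=cv2.INTER_CUBIC)[:,:,::-1])
E
```

```text
(60, 68) [0.6711 0.1855 0.028 ]
(206, 65) [0.6747 0.0934 0.028 ]
(225, 63) [0.6762 0.0814 0.028 ]
(370, 58) [ 0.6813 -0.0101  0.028 ]
(390, 55) [ 0.6835 -0.0227  0.028 ]
(535, 50) [ 0.6887 -0.1147  0.028 ]
(550, 48) [ 0.6903 -0.1243  0.028 ]
(700, 42) [ 0.6964 -0.2203  0.028 ]
near
(68, 217) [0.5755 0.1762 0.028 ] [0.5808 0.1804]
(212, 212) [0.5803 0.0868 0.028 ] [0.5857 0.0888]
(230, 211) [0.5811 0.0756 0.028 ] [0.5866 0.0773]
(377, 206) [ 0.586  -0.0158  0.028 ] [ 0.5915 -0.0164]
(395, 203) [ 0.5881 -0.027   0.028 ] [ 0.5937 -0.0279]
(541, 199) [ 0.5923 -0.1183  0.028 ] [ 0.5981 -0.1215]
(560, 197) [ 0.5938 -0.1302  0.028 ] [ 0.5996 -0.1337]
(708, 187) [ 0.602  -0.2236  0.028 ] [ 0.608  -0.2295]
spray head top
[[0.4334 0.2921 0.188 ]
 [0.4293 0.2692 0.188 ]
 [0.3551 0.2854 0.188 ]
 [0.3582 0.3088 0.188 ]] [0.394  0.2889 0.188 ]
[[0.3544 0.2871 0.188 ]
 [0.3594 0.308  0.188 ]
 [0.4324 0.2907 0.188 ]
 [0.428  0.2677 0.188 ]] [0.3935 0.2884 0.188 ]
```

View pics/trays_s.png

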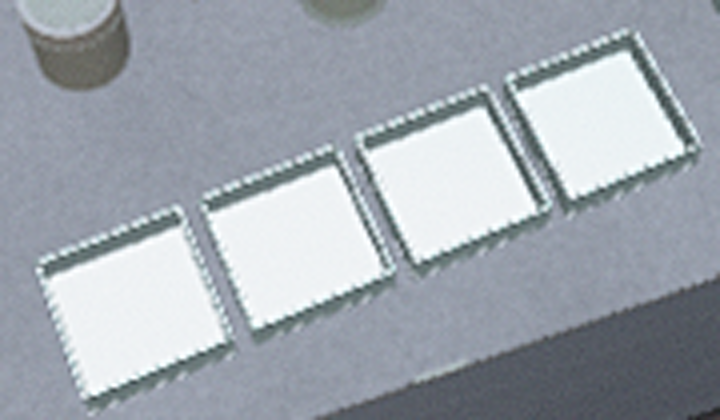

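```bash
cat >> h.py <<'E'
def plan(x,y,z,head=None):
    """delta in tool axes (cm) and yaw to a world TCP and a jaw heading (rad, mod pi)"""
    s=get_state(); r=R.from_quat(s['eef_rot']); M=r.as_matrix()
    d=r.inv().apply(np.array([x,y,z])-s['tool_pos'])*100
    h=np.arctan2(M[1,1],M[0,1]); yw=0
    if head is not None:
        yw=-(head-h)   # tool x is down
        yw=(yw+np.pi/2)%np.pi-np.pi/2
    print('tcp',np.round(s['tool_pos'],4),'xaxis',np.round(M[:,0],3),'jaw',round(h,3),'q',np.round(s['q'],2),'F',np.round(s['contact_force'],1),'open',round(s['opening'],3),'t',s['clock'])
    print('delta cm',np.round(d,2),'yaw',round(yw,3),'alt',round(yw-np.sign(yw)*np.pi,3))
E
python3 - <<'E'
from h import *
np.set_printoptions(precision=4,suppress=True)
S={n:camera_params(n) for n in("scene","top")}
c=lambda x,y:(230+(x+.5)/4-.5,205+(y+.5)/4-.5)
for T in ([(38,268),(182,210),(230,348),(83,402)],[(508,77),(633,34),(700,150),(567,210)]):
    q=np.array([atz(S['scene'],c(*k),.028) for k in T]);print(q,q.mean(0))
cen=np.array([.636,-.020]);u=np.array([-np.sin(.061),np.cos(.061)])
print([cen+u*.104*k for k in(1.5,.5,-.5,-1.5)])
plan(.457,-.157,.061,0); plan(.457,-.157,.20,0)
E
```

```text
[[ 0.607  -0.2241  0.028 ]
 [ 0.6003 -0.1326  0.028 ]
 [ 0.6934 -0.1311  0.028 ]
 [ 0.6953 -0.2198  0.028 ]] [ 0.649  -0.1769  0.028 ]
[[0.5828 0.0884 0.028 ]
 [0.5811 0.1759 0.028 ]
 [0.6707 0.1809 0.028 ]
 [0.6799 0.0876 0.028 ]] [0.6286 0.1332 0.028 ]
[array([0.6265, 0.1357]), array([0.6328, 0.0319]), array([ 0.6392, -0.0719]), array([ 0.6455, -0.1757])]
tcp [ 0.2277 -0.5821  0.2527] xaxis [ 0. -0. -1.] jaw -1.198 q [ 1.23  0.69 -0.19  1.57  0.16  0.9  -0.22] F [0.5 0.2 0.1] open 1.002 t 1.05
delta cm [ 19.17 -31.24 -36.84] yaw -1.198 alt 1.944
tcp [ 0.2277 -0.5821  0.2527] xaxis [ 0. -0. -1.] jaw -1.198 q [ 1.23  0.69 -0.19  1.57  0.16  0.9  -0.22] F [0.5 0.2 0.1] open 1.002 t 1.05
delta cm [  5.27 -31.23 -36.84] yaw -1.198 alt 1.944
```

>>> apply_moves:
  delta_pos:
    - [-4, 0, 0]
    - [-7, 0, 0]
    - [-7, -3, -4]
    - [-7, -6.5, -8]
    - [-7, -10, -12]
    - [-7, -13.5, -16]
    - [-7, -17, -20]
    - [-7, -20.5, -24]
    - [-7, -24, -28]
    - [-7, -27.5, -32]
  yaw: [0, -0.1, -0.2, -0.3, -0.4, -0.5, -0.6, -0.7, -0.8, -0.9]
  gripper: [100, 100, 100, 100, 100, 100, 100, 100, 100, 100]
  force: 25

```text
clock: 1.88
tool_pos: [0.3851, -0.2864, 0.3231]
eef_rot: [-0.568, -0.421, 0.568, -0.422]
contact_force: [1.2, -0.4, -0.3]
opening: 1.003
```

```bash
python3 -c "
from h import *
plan(.457,-.157,.20,.0)"
```

```text
tcp [ 0.3851 -0.2864  0.3231] xaxis [ 0.    -0.001 -1.   ] jaw -0.293 q [ 0.88  0.43 -0.5   1.88  0.26  0.89 -0.04] F [ 1.2 -0.4 -0.3] open 1.003 t 1.8833
delta cm [ 12.3    3.13 -14.47] yaw -0.293 alt 2.848
```

>>> apply_moves:
  delta_pos:
    - [0, 0.8, -3.6]
    - [0, 1.6, -7.2]
    - [0, 2.4, -10.8]
    - [1, 3.13, -14.47]
    - [4, 3.13, -14.47]
    - [7, 3.13, -14.47]
    - [10, 3.13, -14.47]
    - [12.3, 3.13, -14.47]
    - [12.3, 3.13, -14.47]
    - [12.3, 3.13, -14.47]
  yaw: [-0.07, -0.15, -0.22, -0.293, -0.293, -0.293, -0.293, -0.293, -0.293, -0.293]
  gripper: [100, 100, 100, 100, 100, 100, 100, 100, 100, 100]

```text
clock: 2.72
tool_pos: [0.4567, -0.1568, 0.1997]
eef_rot: [-0.5, -0.5, 0.5, -0.5]
contact_force: [-0.3, -0.6, 0.1]
opening: 0.998
```

```bash
python3 -c "
from h import *
plan(.457,-.157,.061,.0)
p=camera_params('wrist');im=snapshot('wrist');cv2.imwrite('pics/w1.png',im[:,:,::-1]);print(p)
for z in (.075,):print(proj(p,[.457,-.157,z]))
"
```

```text
tcp [ 0.4567 -0.1568  0.1997] xaxis [-0.001 -0.    -1.   ] jaw -0.0 q [ 0.53  0.62 -0.46  2.03  0.48  0.6  -0.27] F [-0.3 -0.6  0.1] open 0.998 t 2.7167
delta cm [1.387e+01 5.000e-02 1.000e-02] yaw -0.0 alt 3.142
{'fovy': 66.54607087238867, 'cx': 322.0783157697579, 'cy': 195.65639103282763, 'dist': array([-0.05736836,  0.        ,  0.        ,  0.        ,  0.        ]), 'position': array([ 0.4571484 , -0.07229757,  0.33176774]), 'orientation': array([ 9.86482663e-01,  5.36371261e-04, -7.04082078e-04,  1.63863274e-01])}
[[322.2849857 192.4340282]]
```

View pics/w1.png

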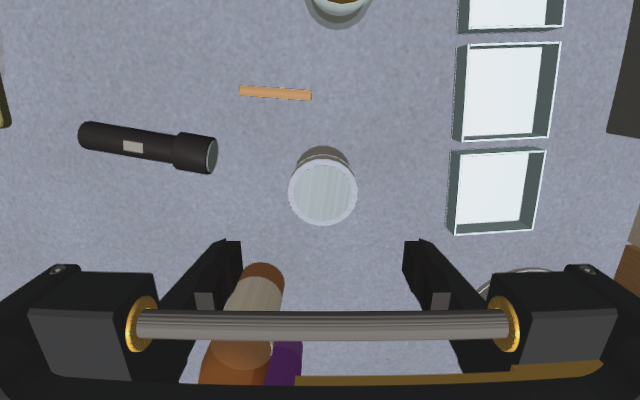

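The wrist view shows the tin lid centred at (323,192), against a predicted (322,192). Going down to grip it.

>>> apply_moves:
  delta_pos:
    - [3, 0, 0]
    - [6, 0, 0]
    - [9, 0, 0]
    - [11.5, 0, 0]
    - [13.2, 0, 0]
    - [13.9, 0, 0]
    - [13.9, 0, 0]
    - [13.9, 0, 0]
    - [13.9, 0, 0]
    - [13.9, 0, 0]
  yaw: [0, 0, 0, 0, 0, 0, 0, 0, 0, 0]
  gripper: [100, 100, 100, 100, 100, 100, 100, 60, 50, 50]
  force: 20

```text
clock: 3.6
tool_pos: [0.4587, -0.1575, 0.0631]
eef_rot: [0.501, 0.498, -0.5, 0.501]
contact_force: [-0.1, 0.4, 0.2]
opening: 0.796
```

>>> apply_moves:
  delta_pos:
    - [0, 0, 0]
    - [0, 0, 0]
    - [0, 0, 0]
    - [0, 0, 0]
    - [0, 0, 0]
    - [0, 0, 0]
  yaw: [0, 0, 0, 0, 0, 0]
  gripper: [50, 50, 50, 50, 50, 50]

```text
clock: 4.1
tool_pos: [0.4589, -0.1578, 0.0638]
eef_rot: [0.501, 0.498, -0.5, 0.501]
contact_force: [-0.8, 0.1, 6.6]
opening: 0.719
```

```bash
python3 -c "
from h import *
p=S=camera_params('scene')
plan(.457,-.157,.161,.0)
plan(.6455,-.176,.161,.061)
"
```

```text
tcp [ 0.4589 -0.1578  0.0638] xaxis [ 0.005 -0.002 -1.   ] jaw -0.001 q [ 0.35  0.86 -0.19  2.12  0.7   0.22 -0.46] F [-0.8  0.1  6.6] open 0.719 t 4.1
delta cm [-9.72 -0.14 -0.06] yaw -0.001 alt 3.14
tcp [ 0.4589 -0.1578  0.0638] xaxis [ 0.005 -0.002 -1.   ] jaw -0.001 q [ 0.35  0.86 -0.19  2.12  0.7   0.22 -0.46] F [-0.8  0.1  6.6] open 0.719 t 4.1
delta cm [-9.62 18.71  1.82] yaw -0.062 alt 3.079
```

>>> apply_moves:
  delta_pos:
    - [-1, 0, 0]
    - [-3, 0, 0]
    - [-6, 0, 0]
    - [-8, 2, 0.2]
    - [-8, 4.5, 0.4]
    - [-8, 7.5, 0.7]
    - [-8, 10.5, 1]
    - [-8, 13.5, 1.3]
    - [-8, 16.5, 1.6]
    - [-8, 18.7, 1.8]
  yaw: [0, 0, 0, -0.01, -0.02, -0.03, -0.04, -0.05, -0.06, -0.06]
  gripper: [50, 50, 50, 50, 50, 50, 50, 50, 50, 50]

```text
clock: 4.93
tool_pos: [0.6476, -0.1762, 0.1446]
eef_rot: [0.486, 0.512, -0.484, 0.516]
contact_force: [0.6, -0.3, -2.8]
opening: 0.72
```

```bash
python3 -c "
from h import *
plan(.6455,-.176,.0665,.061)
im=snapshot('scene');cv2.imwrite('pics/s2.png',cv2.resize(im[140:320,180:430],None,fx=3,fy=3)[:,:,::-1])
im=snapshot('wrist');cv2.imwrite('pics/w2.png',im[:,:,::-1])
"
```

```text
tcp [ 0.6476 -0.1762  0.1446] xaxis [ 0.006 -0.001 -1.   ] jaw 0.059 q [ 0.44  0.91 -0.48  1.5   0.51  0.85 -0.16] F [ 0.6 -0.3 -2.8] open 0.72 t 4.9333
delta cm [ 7.81 -0.26 -0.05] yaw -0.002 alt 3.139
```

View pics/s2.png

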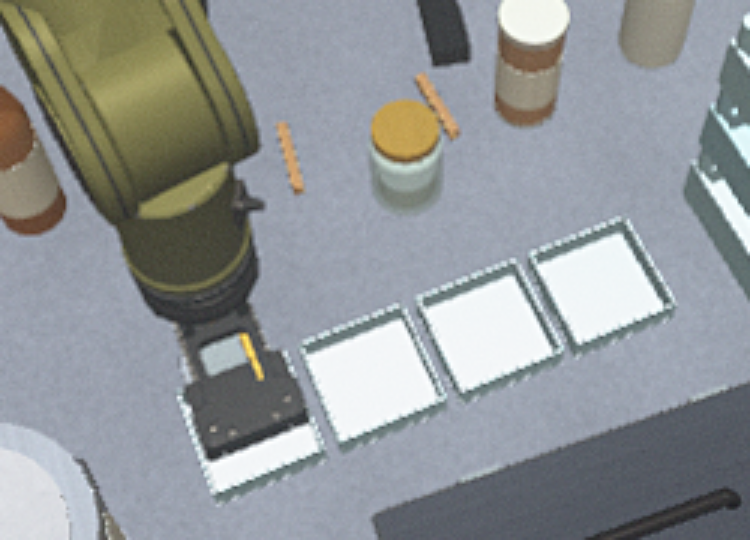

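View pics/w2.png

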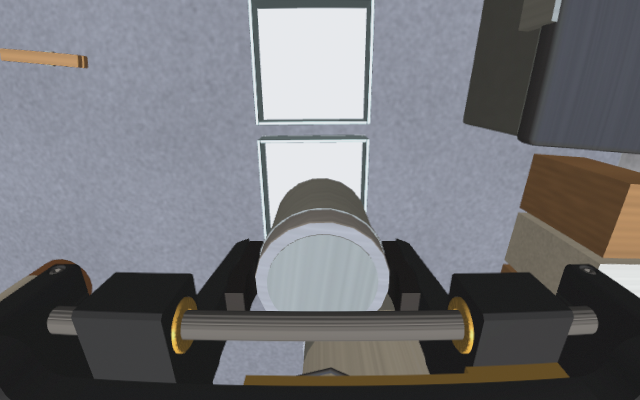

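>>> apply_moves:
  delta_pos:
    - [2, -0.2, 0]
    - [4, -0.3, 0]
    - [5.5, -0.3, 0]
    - [6.5, -0.3, 0]
    - [7.2, -0.3, 0]
    - [7.6, -0.3, 0]
    - [7.8, -0.3, 0]
    - [7.9, -0.3, 0]
    - [7.9, -0.3, 0]
    - [7.9, -0.3, 0]
  yaw: [0, 0, 0, 0, 0, 0, 0, 0, 0, 0]
  gripper: [50, 50, 50, 50, 50, 50, 50, 50, 50, 50]

```text
clock: 5.87
tool_pos: [0.6471, -0.1758, 0.0664]
eef_rot: [0.488, 0.511, -0.483, 0.517]
contact_force: [-2.4, 0.9, 2.5]
opening: 0.714
```

>>> apply_moves:
  delta_pos:
    - [0, 0, 0]
    - [0, 0, 0]
    - [0, 0, 0]
    - [0, 0, 0]
    - [-1, 0, 0]
    - [-3, 0, 0]
    - [-6, 0, 0]
    - [-10, 0, 0]
    - [-14, 0, 0]
    - [-18, 0, 0]
  yaw: [0, 0, 0, 0, 0, 0, 0, 0, 0, 0]
  gripper: [85, 100, 100, 100, 100, 100, 100, 100, 100, 100]

```text
clock: 6.7
tool_pos: [0.6449, -0.1754, 0.2488]
eef_rot: [0.488, 0.511, -0.483, 0.517]
contact_force: [0.9, -0.5, -0.6]
opening: 0.998
```

```bash
python3 -c "
from h import *
plan(.421,.150,.26,.061)
"
```

```text
tcp [ 0.6449 -0.1754  0.2488] xaxis [ 0.011 -0.001 -1.   ] jaw 0.059 q [ 0.47  0.79 -0.53  1.43  0.43  1.03 -0.1 ] F [ 0.9 -0.5 -0.6] open 0.998 t 6.7
delta cm [ -1.38 -20.44 -33.79] yaw -0.002 alt 3.139
```

>>> apply_moves:
  delta_pos:
    - [-0.2, -2, -3.4]
    - [-0.4, -4, -6.8]
    - [-0.6, -6.2, -10.2]
    - [-0.8, -8.4, -13.8]
    - [-1, -10.5, -17.4]
    - [-1.1, -12.6, -21]
    - [-1.2, -14.8, -24.5]
    - [-1.3, -17, -28]
    - [-1.4, -19, -31.5]
    - [-1.4, -20.44, -33.8]
  yaw: [0, 0, 0, 0, 0, 0, 0, 0, 0, 0]
  gripper: [100, 100, 100, 100, 100, 100, 100, 100, 100, 100]

```text
clock: 7.53
tool_pos: [0.4188, 0.1535, 0.2614]
eef_rot: [0.487, 0.513, -0.481, 0.518]
contact_force: [0.0, 0.6, -0.4]
opening: 0.997
```

```bash
python3 -c "
from h import *
plan(.421,.150,.115,.061)
p=camera_params('wrist')
im=snapshot('wrist');cv2.imwrite('pics/w3.png',im[:,:,::-1])
print(proj(p,[.421,.150,.13]),proj(p,[[.3998,.2874,.188]]))
"
```

```text
tcp [0.4188 0.1535 0.2614] xaxis [ 0.012  0.001 -1.   ] jaw 0.063 q [-0.09  0.48 -0.54  2.07  0.4   0.68 -0.83] F [ 0.   0.6 -0.4] open 0.997 t 7.5333
delta cm [14.64  0.02  0.37] yaw 0.002 alt -3.14
[[322.10534426 193.87478732]] [[302.55282711   5.4248728 ]]
```

View pics/w3.png

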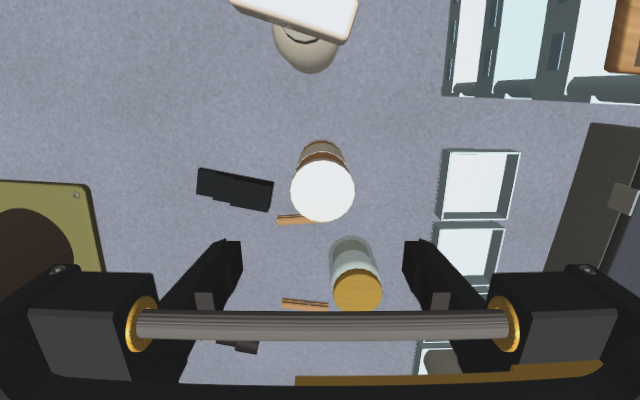

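The tub lid is centred at (322,190), within 4 px of the prediction. Going down.

>>> apply_moves:
  delta_pos:
    - [3, 0, 0.1]
    - [6, 0, 0.15]
    - [9, 0, 0.15]
    - [12, 0, 0.15]
    - [14, 0, 0.15]
    - [14.7, 0, 0.15]
    - [14.7, 0, 0.15]
    - [14.7, 0, 0.15]
    - [14.7, 0, 0.15]
    - [14.7, 0, 0.15]
  yaw: [0, 0, 0, 0, 0, 0, 0, 0, 0, 0]
  gripper: [100, 100, 100, 100, 100, 100, 100, 70, 50, 50]
  force: 20

```text
clock: 8.42
tool_pos: [0.4188, 0.1571, 0.116]
eef_rot: [0.487, 0.515, -0.478, 0.519]
contact_force: [0.6, 0.3, -0.4]
opening: 0.798
```

>>> apply_moves:
  delta_pos:
    - [0, 0, 0]
    - [0, 0, 0]
    - [0, 0, 0]
    - [0, 0, 0]
    - [0, 0, 0]
    - [0, 0, 0]
  yaw: [0, 0, 0, 0, 0, 0]
  gripper: [50, 50, 50, 50, 50, 50]

```text
clock: 8.92
tool_pos: [0.4198, 0.1573, 0.1169]
eef_rot: [0.488, 0.514, -0.477, 0.519]
contact_force: [0.4, -0.1, 7.3]
opening: 0.659
```

```bash
python3 -c "
from h import *
plan(.639,-.072,.215,.061)
"
```

```text
tcp [0.4198 0.1573 0.1169] xaxis [ 0.016  0.007 -1.   ] jaw 0.069 q [-0.32  0.73 -0.23  2.21  0.69  0.25 -1.09] F [ 0.4 -0.1  7.3] open 0.659 t 8.9167
delta cm [-9.62 20.45 24.34] yaw 0.008 alt -3.134
```

>>> apply_moves:
  delta_pos:
    - [-1, 0, 0]
    - [-3, 0, 0]
    - [-6, 0, 0]
    - [-9, 0, 0]
    - [-12, 0, 0]
    - [-13, 2, 2.4]
    - [-13, 4, 4.8]
    - [-13, 6.5, 7.7]
    - [-13, 9, 10.7]
    - [-13, 11.5, 13.7]
  yaw: [0, 0, 0, 0, 0, 0, 0, 0, 0, 0]
  gripper: [50, 50, 50, 50, 50, 50, 50, 50, 50, 50]

```text
clock: 9.75
tool_pos: [0.5422, 0.0258, 0.2481]
eef_rot: [0.488, 0.515, -0.477, 0.519]
contact_force: [0.7, 1.2, -2.0]
opening: 0.663
```

```bash
python3 -c "
from h import *
plan(.639,-.072,.215,.061)
plan(.639,-.072,.1195,.061)
"
```

```text
tcp [0.5422 0.0258 0.2481] xaxis [ 0.015  0.006 -1.   ] jaw 0.069 q [ 0.21  0.63 -0.56  1.82  0.45  0.81 -0.51] F [ 0.7  1.2 -2. ] open 0.663 t 9.75
delta cm [ 3.39  8.93 10.44] yaw 0.008 alt -3.134
tcp [0.5422 0.0258 0.2481] xaxis [ 0.015  0.006 -1.   ] jaw 0.069 q [ 0.21  0.63 -0.56  1.82  0.45  0.81 -0.51] F [ 0.7  1.2 -2. ] open 0.663 t 9.75
delta cm [12.94  8.78 10.49] yaw 0.008 alt -3.134
```

>>> apply_moves:
  delta_pos:
    - [0, 2, 2.3]
    - [0, 4.5, 5.2]
    - [1, 7, 8]
    - [2, 8.7, 10.1]
    - [4, 8.7, 10.1]
    - [6.5, 8.7, 10.1]
    - [9, 8.7, 10.1]
    - [11, 8.7, 10.1]
    - [12, 8.7, 10.1]
    - [12.4, 8.7, 10.1]
  yaw: [0, 0, 0, 0, 0, 0, 0, 0, 0, 0]
  gripper: [50, 50, 50, 50, 50, 50, 50, 50, 50, 50]

```text
clock: 10.58
tool_pos: [0.6362, -0.0684, 0.1228]
eef_rot: [0.487, 0.516, -0.478, 0.518]
contact_force: [-0.8, -0.2, -1.8]
opening: 0.657
```

```bash
python3 -c "
from h import *
plan(.639,-.068,.119,.061)
im=snapshot('wrist');cv2.imwrite('pics/w4.png',im[:,:,::-1])
im=snapshot('scene');cv2.imwrite('pics/s4.png',cv2.resize(im[140:320,180:430],None,fx=3,fy=3)[:,:,::-1])
"
```

```text
tcp [ 0.6362 -0.0684  0.1228] xaxis [ 0.011  0.006 -1.   ] jaw 0.069 q [ 0.29  0.9  -0.48  1.62  0.56  0.75 -0.37] F [-0.8 -0.2 -1.8] open 0.657 t 10.5833
delta cm [ 0.38  0.28 -0.02] yaw 0.008 alt -3.134
```

View pics/s4.png

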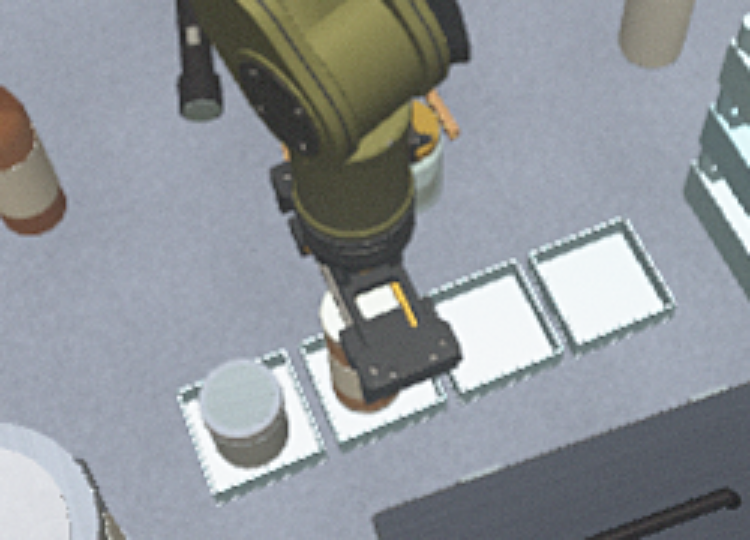

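View pics/w4.png

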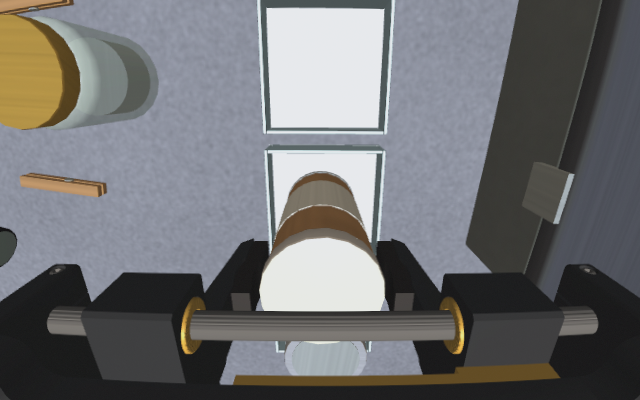

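The tub base is inside the second tray, and the tin stands centred in its own tray. Lowering and releasing.

>>> apply_moves:
  delta_pos:
    - [0.2, 0.2, 0]
    - [0.4, 0.2, 0]
    - [0.5, 0.2, 0]
    - [0.5, 0.2, 0]
    - [0.5, 0.2, 0]
    - [0.5, 0.2, 0]
  yaw: [0, 0, 0, 0, 0, 0]
  gripper: [50, 50, 50, 50, 50, 50]

```text
clock: 11.18
tool_pos: [0.6398, -0.068, 0.12]
eef_rot: [0.488, 0.515, -0.477, 0.519]
contact_force: [-0.4, 1.0, -2.1]
opening: 0.664
```

>>> apply_moves:
  delta_pos:
    - [0, 0, 0]
    - [0, 0, 0]
    - [0, 0, 0]
    - [0, 0, 0]
    - [-1, 0, 0]
    - [-3, 0, 0]
    - [-6, 0, 0]
    - [-10, 0, 0]
    - [-13, 0, 0]
    - [-16, 0, 0]
  yaw: [0, 0, 0, 0, 0, 0, 0, 0, 0, 0]
  gripper: [80, 100, 100, 100, 100, 100, 100, 100, 100, 100]

```text
clock: 12.02
tool_pos: [0.6375, -0.0688, 0.283]
eef_rot: [0.488, 0.514, -0.477, 0.52]
contact_force: [0.5, 0.3, 0.3]
opening: 1.003
```

```bash
python3 -c "
from h import *
plan(.3998,.2874,.28,-.217+np.pi/2)
im=snapshot('top');cv2.imwrite('pics/t5.png',im[:,:,::-1])
"
```

```text
tcp [ 0.6375 -0.0688  0.283 ] xaxis [ 0.016  0.006 -1.   ] jaw 0.069 q [ 0.34  0.72 -0.58  1.48  0.42  1.05 -0.26] F [0.5 0.3 0.3] open 1.003 t 12.0167
delta cm [  0.14 -21.25 -37.18] yaw -1.284 alt 1.857
```

>>> apply_moves:
  delta_pos:
    - [-1, -2.2, -3]
    - [-1.5, -4.4, -6]
    - [-2, -6.6, -9]
    - [-2, -8.8, -12.5]
    - [-2, -11, -16]
    - [-2, -13.2, -19.5]
    - [-2, -15.4, -23]
    - [-2, -17.6, -26.5]
    - [-2, -19.6, -30]
    - [-2, -21.25, -33.5]
  yaw: [-0.1, -0.2, -0.32, -0.44, -0.56, -0.68, -0.8, -0.92, -1.04, -1.16]
  gripper: [100, 100, 100, 100, 100, 100, 100, 100, 100, 100]

```text
clock: 12.9
tool_pos: [0.4034, 0.2524, 0.306]
eef_rot: [0.122, 0.688, -0.114, 0.706]
contact_force: [0.7, -0.1, -0.1]
opening: 1.0
```

```bash
python3 -c "
from h import *
plan(.3998,.2874,.28,-.217+np.pi/2)
"
```

```text
tcp [0.4034 0.2524 0.306 ] xaxis [ 0.028  0.006 -1.   ] jaw 1.235 q [-0.06  0.54 -0.94  1.93  0.56  0.93 -0.04] F [ 0.7 -0.1 -0.1] open 1.0 t 12.9
delta cm [ 2.61  3.15 -1.55] yaw -0.118 alt 3.023
```

View pics/t5.png

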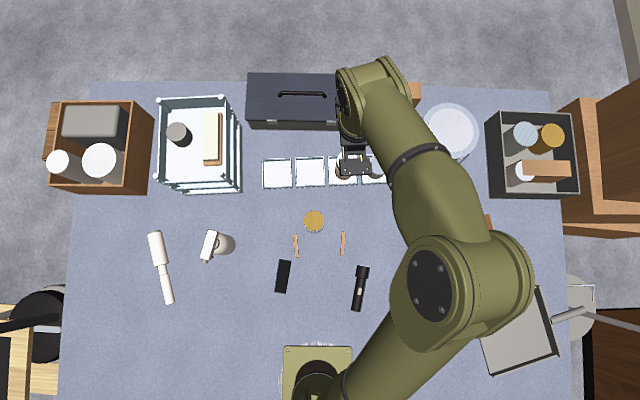

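>>> apply_moves:
  delta_pos:
    - [0.5, 1.5, -0.8]
    - [1, 3.1, -1.5]
    - [2.5, 3.1, -1.5]
    - [2.6, 3.15, -1.55]
    - [2.6, 3.15, -1.55]
    - [2.6, 3.15, -1.55]
  yaw: [-0.06, -0.118, -0.118, -0.118, -0.118, -0.118]
  gripper: [100, 100, 100, 100, 100, 100]

```text
clock: 13.4
tool_pos: [0.4001, 0.2869, 0.2806]
eef_rot: [0.08, 0.693, -0.074, 0.713]
contact_force: [0.2, -0.3, 0.1]
opening: 1.002
```

```bash
python3 -c "
from h import *
plan(.3998,.2874,.169,-.217+np.pi/2)
p=camera_params('wrist')
im=snapshot('wrist');cv2.imwrite('pics/w5.png',im[:,:,::-1])
a=np.array([.3998,.2874,.188]);u=np.array([.976,-.215,0]);v=np.array([.215,.976,0])
print(proj(p,[a]),proj(p,[a+u*i+v*j for i,j in((.033,.013),(.033,-.013),(-.045,-.013),(-.045,.013))]))
im=snapshot('scene');cv2.imwrite('pics/s5.png',im[:,:,::-1])
"
```

```text
tcp [0.4001 0.2869 0.2806] xaxis [ 0.028  0.006 -1.   ] jaw 1.352 q [-0.15  0.6  -0.93  1.92  0.63  0.91 -0.04] F [ 0.2 -0.3  0.1] open 1.002 t 13.4
delta cm [11.15 -0.09 -0.33] yaw -0.001 alt 3.14
[[320.88529052 201.32249274]] [[336.76204161 238.57305417]
 [305.16020416 238.76267375]
 [303.0419292  144.27723758]
 [338.46048166 144.17396469]]
```

View pics/w5.png

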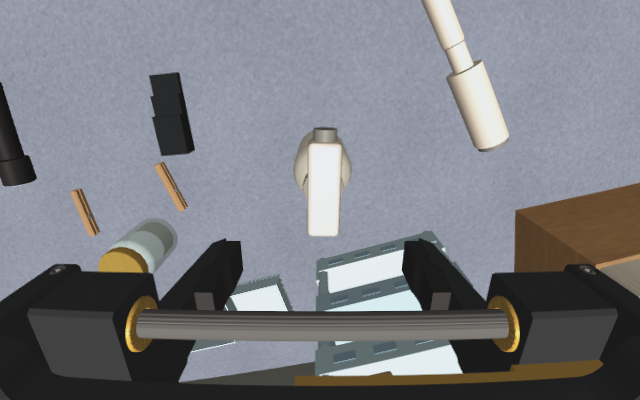

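View pics/s5.png

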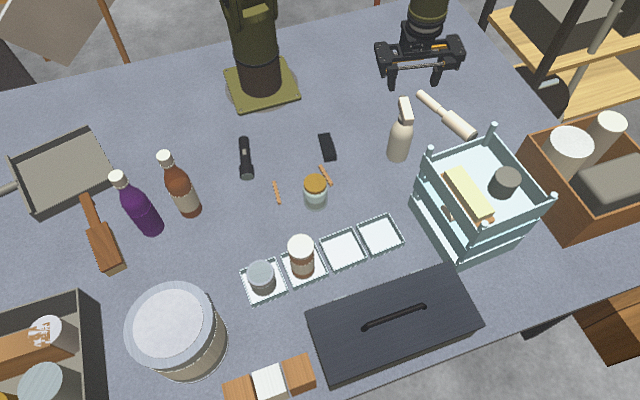

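The spray head spans columns 309–340 and rows 145–237 in the wrist view, about 3 px off the prediction. In the scene view the tin (262,280) and tub (300,255) are upright, and both bottles are untouched.

>>> apply_moves:
  delta_pos:
    - [3, 0.1, -0.1]
    - [6, 0.1, -0.2]
    - [9, 0.1, -0.3]
    - [10.5, 0.1, -0.3]
    - [11.2, 0.1, -0.3]
    - [11.2, 0.1, -0.3]
    - [11.2, 0.1, -0.3]
  yaw: [0, 0, 0, 0, 0, 0, 0]
  gripper: [100, 90, 80, 70, 60, 60, 60]
  force: 12

```text
clock: 14.08
tool_pos: [0.4013, 0.2897, 0.1695]
eef_rot: [0.081, 0.693, -0.074, 0.713]
contact_force: [-0.3, 0.2, 0.5]
opening: 0.603
```

```bash
python3 -c "
from h import *
plan(.3998,.2884,.169,-.217+np.pi/2)
p=camera_params('wrist')
im=snapshot('wrist');cv2.imwrite('pics/w6.png',im[:,:,::-1])
"
```

```text
tcp [0.4013 0.2897 0.1695] xaxis [ 0.03   0.007 -1.   ] jaw 1.352 q [-0.27  0.75 -0.76  2.04  0.87  0.68 -0.26] F [-0.3  0.2  0.5] open 0.603 t 14.0833
delta cm [ 0.05 -0.16 -0.12] yaw -0.002 alt 3.139
```

View pics/w6.png

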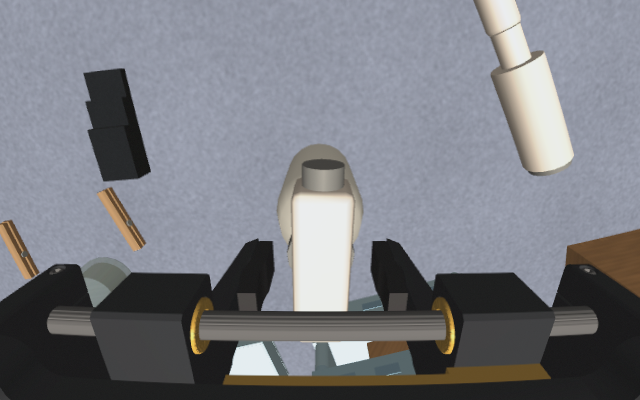

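The head is centred between the fingers, so I'm closing the jaws.

>>> apply_moves:
  delta_pos:
    - [0, 0, 0]
    - [0, 0, 0]
    - [0, 0, 0]
    - [0, 0, 0]
    - [0, 0, 0]
    - [0, 0, 0]
    - [0, 0, 0]
    - [0, 0, 0]
  yaw: [0, 0, 0, 0, 0, 0, 0, 0]
  gripper: [45, 30, 15, 15, 15, 15, 15, 15]
  force: 12

```text
clock: 14.8
tool_pos: [0.4018, 0.2902, 0.1707]
eef_rot: [0.082, 0.692, -0.073, 0.714]
contact_force: [0.7, -0.9, 7.4]
opening: 0.398
```

```bash
python3 -c "
from h import *
plan(.633,.032,.169,-.217+np.pi/2)
plan(.633,.032,.169,.061+np.pi/2)
"
```

```text
tcp [0.4018 0.2902 0.1707] xaxis [ 0.032  0.008 -0.999] jaw 1.351 q [-0.27  0.74 -0.76  2.04  0.87  0.68 -0.26] F [ 0.7 -0.9  7.4] open 0.398 t 14.8
delta cm [  0.69 -20.17  28.17] yaw -0.002 alt 3.139
tcp [0.4018 0.2902 0.1707] xaxis [ 0.032  0.008 -0.999] jaw 1.351 q [-0.27  0.74 -0.76  2.04  0.87  0.68 -0.26] F [ 0.7 -0.9  7.4] open 0.398 t 14.8
delta cm [  0.69 -20.17  28.17] yaw -0.28 alt 2.861
```

>>> apply_moves:
  delta_pos:
    - [0, 0, 0]
    - [0, 0, 0]
    - [0, 0, 0]
    - [0, 0, 0]
    - [0, 0, 0]
  yaw: [0, 0, 0, 0, 0]
  gripper: [15, 15, 15, 15, 15]

```text
clock: 15.22
tool_pos: [0.4019, 0.2902, 0.1708]
eef_rot: [0.082, 0.692, -0.073, 0.714]
contact_force: [0.4, -0.6, 3.1]
opening: 0.395
```

```bash
python3 -c "
from h import *
plan(.633,.032,.169,-.217+np.pi/2)
im=snapshot('wrist');cv2.imwrite('pics/w7.png',im[:,:,::-1])
im=snapshot('scene');cv2.imwrite('pics/s7.png',cv2.resize(im[20:200,330:500],None,fx=3.3,fy=3.3)[:,:,::-1])
"
```

```text
tcp [0.4019 0.2902 0.1708] xaxis [ 0.032  0.008 -0.999] jaw 1.351 q [-0.27  0.74 -0.76  2.04  0.87  0.68 -0.26] F [ 0.4 -0.6  3.1] open 0.395 t 15.2167
delta cm [  0.7  -20.17  28.17] yaw -0.002 alt 3.139
```

View pics/w7.png

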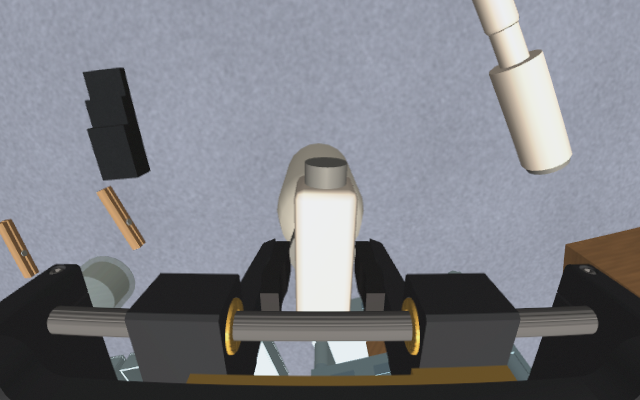

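View pics/s7.png

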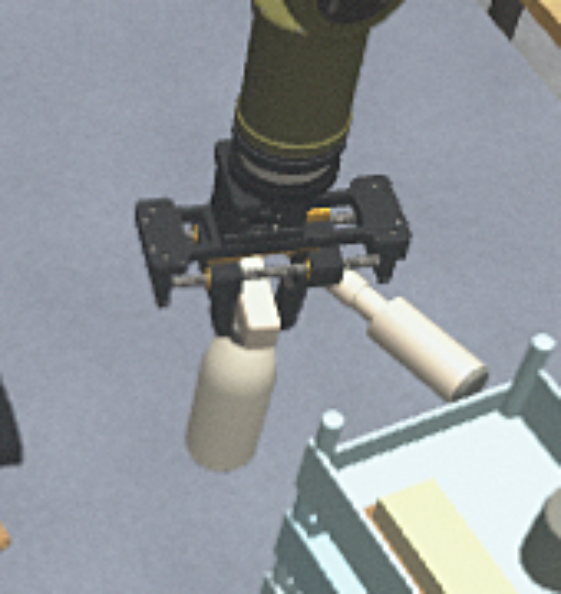

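The fingers stopped at 35 mm, on the neck collar below the 26 mm head. I'll open, rise 8 mm and grip again.

>>> apply_moves:
  delta_pos:
    - [0, 0, 0]
    - [0, 0, 0]
    - [-0.4, 0, 0]
    - [-0.8, 0, 0]
    - [-0.8, 0, 0]
    - [-0.8, 0, 0]
    - [-0.8, 0, 0]
    - [-0.8, 0, 0]
    - [-0.8, 0, 0]
    - [-0.8, 0, 0]
  yaw: [0, 0, 0, 0, 0, 0, 0, 0, 0, 0]
  gripper: [55, 55, 55, 55, 30, 15, 15, 15, 15, 15]
  force: 12

```text
clock: 16.15
tool_pos: [0.4016, 0.2901, 0.1787]
eef_rot: [0.082, 0.692, -0.073, 0.714]
contact_force: [0.6, -0.1, 0.1]
opening: 0.294
```

>>> apply_moves:
  delta_pos:
    - [0, 0, 0]
    - [0, 0, 0]
    - [0, 0, 0]
    - [0, 0, 0]
  yaw: [0, 0, 0, 0]
  gripper: [15, 15, 15, 15]

```text
clock: 16.48
tool_pos: [0.4016, 0.2901, 0.1787]
eef_rot: [0.082, 0.692, -0.073, 0.714]
contact_force: [0.5, 0.4, -0.4]
opening: 0.296
```

```bash
python3 -c "
from h import *
plan(.633,.032,.28,-.217+np.pi/2)
"
```

```text
tcp [0.4016 0.2901 0.1787] xaxis [ 0.032  0.008 -0.999] jaw 1.351 q [-0.26  0.73 -0.77  2.03  0.85  0.7  -0.24] F [ 0.5  0.4 -0.4] open 0.296 t 16.4833
delta cm [ -9.6 -20.   28.5] yaw -0.002 alt 3.139
```

>>> apply_moves:
  delta_pos:
    - [-1, 0, 0]
    - [-3, 0, 0]
    - [-6, 0, 0]
    - [-9, 0, 0]
    - [-11.6, -1, 1.5]
    - [-11.6, -3, 4.3]
    - [-11.6, -5, 7.2]
    - [-11.6, -7, 10]
    - [-11.6, -9, 12.9]
    - [-11.6, -11, 15.7]
  yaw: [0, 0, 0, 0, 0, 0, 0, 0, 0, 0]
  gripper: [15, 15, 15, 15, 15, 15, 15, 15, 15, 15]

```text
clock: 17.32
tool_pos: [0.5279, 0.1459, 0.2983]
eef_rot: [0.082, 0.692, -0.073, 0.714]
contact_force: [0.4, 0.4, -1.0]
opening: 0.293
```

```bash
python3 -c "
from h import *
plan(.633,.032,.28,-.217+np.pi/2)
plan(.633,.032,.28,.061+np.pi/2)
"
```

```text
tcp [0.5279 0.1459 0.2983] xaxis [ 0.032  0.008 -0.999] jaw 1.351 q [ 0.19  0.66 -0.95  1.75  0.63  1.03  0.37] F [ 0.4  0.4 -1. ] open 0.293 t 17.3167
delta cm [ 2.08 -8.86 12.68] yaw -0.002 alt 3.139
tcp [0.5279 0.1459 0.2983] xaxis [ 0.032  0.008 -0.999] jaw 1.351 q [ 0.19  0.66 -0.95  1.75  0.63  1.03  0.37] F [ 0.4  0.4 -1. ] open 0.293 t 17.3167
delta cm [ 2.08 -8.86 12.68] yaw -0.28 alt 2.861
```

>>> apply_moves:
  delta_pos:
    - [0, -2, 2.8]
    - [0, -4, 5.7]
    - [0.5, -6, 8.5]
    - [1, -8, 11.4]
    - [2, -8.86, 12.7]
    - [4, -8.86, 12.7]
    - [6, -8.86, 12.7]
    - [8, -8.86, 12.7]
    - [8, -8.86, 12.7]
  yaw: [0, 0, 0, 0, 0, 0, 0, 0, 0]
  gripper: [15, 15, 15, 15, 15, 15, 15, 15, 15]

```text
clock: 18.07
tool_pos: [0.6325, 0.0317, 0.217]
eef_rot: [0.08, 0.694, -0.074, 0.711]
contact_force: [-0.6, -0.6, -1.0]
opening: 0.293
```

```bash
python3 -c "
from h import *
plan(.633,.032,.1812,-.217+np.pi/2)
im=snapshot('wrist');cv2.imwrite('pics/w8.png',im[:,:,::-1])
im=snapshot('scene');cv2.imwrite('pics/s8.png',cv2.resize(im[140:320,230:480],None,fx=3,fy=3)[:,:,::-1])
"
```

```text
tcp [0.6325 0.0317 0.217 ] xaxis [ 0.025  0.007 -1.   ] jaw 1.353 q [ 0.33  0.86 -0.87  1.58  0.74  1.03  0.59] F [-0.6 -0.6 -1. ] open 0.293 t 18.0667
delta cm [ 3.58 -0.   -0.03] yaw -0.001 alt 3.14
```

View pics/w8.png

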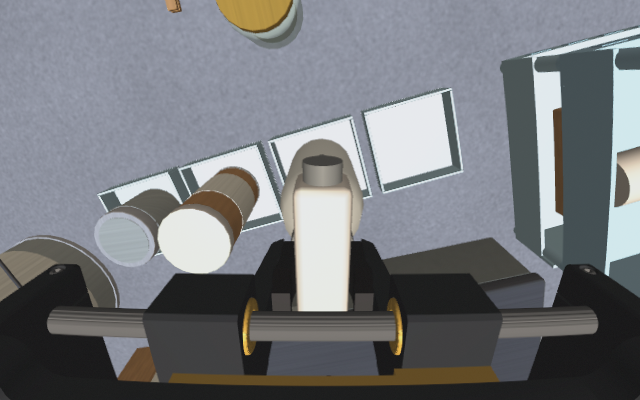

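View pics/s8.png

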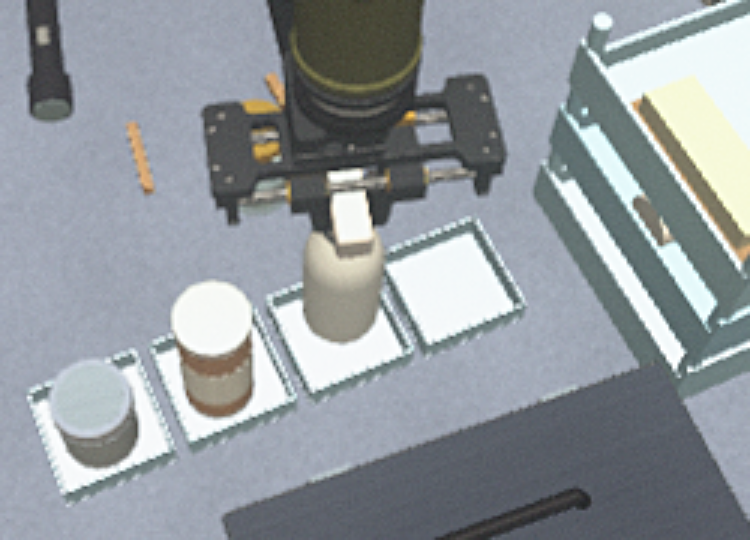

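The spray bottle hangs upright over the third tray. Lowering.

>>> apply_moves:
  delta_pos:
    - [1, 0, 0]
    - [2, 0, 0]
    - [2.8, 0, 0]
    - [3.3, 0, 0]
    - [3.6, 0, 0]
    - [3.75, 0, 0]
    - [3.75, 0, 0]
    - [3.75, 0, 0]
  yaw: [0, 0, 0, 0, 0, 0, 0, 0]
  gripper: [15, 15, 15, 15, 15, 15, 15, 15]

```text
clock: 18.83
tool_pos: [0.6358, 0.0333, 0.1836]
eef_rot: [0.081, 0.692, -0.073, 0.713]
contact_force: [-0.5, -0.0, -0.2]
opening: 0.294
```

>>> apply_moves:
  delta_pos:
    - [0.1, -0.1, -0.2]
    - [0.2, -0.1, -0.2]
    - [0.25, -0.1, -0.2]
    - [0.25, -0.1, -0.2]
  yaw: [0, 0, 0, 0]
  gripper: [15, 15, 15, 15]

```text
clock: 19.17
tool_pos: [0.634, 0.033, 0.1817]
eef_rot: [0.081, 0.692, -0.073, 0.714]
contact_force: [-0.2, -0.4, 3.6]
opening: 0.293
```

Contact at 3.6 N. Releasing and rising.

>>> apply_moves:
  delta_pos:
    - [0, 0, 0]
    - [0, 0, 0]
    - [0, 0, 0]
    - [0, 0, 0]
    - [-1, 0, 0]
    - [-3, 0, 0]
    - [-6, 0, 0]
    - [-9, 0, 0]
    - [-12, 0, 0]
    - [-15, 0, 0]
  yaw: [0, 0, 0, 0, 0, 0, 0, 0, 0, 0]
  gripper: [35, 45, 55, 55, 55, 60, 60, 60, 60, 60]

```text
clock: 20.0
tool_pos: [0.6289, 0.0318, 0.3338]
eef_rot: [0.081, 0.692, -0.072, 0.714]
contact_force: [1.1, 0.1, -0.4]
opening: 0.603
```

```bash
python3 -c "
from h import *
plan(.380,-.299,.34,.0)
im=snapshot('scene');cv2.imwrite('pics/s9.png',cv2.resize(im[140:320,230:480],None,fx=3,fy=3)[:,:,::-1])
"
```

```text
tcp [0.6289 0.0318 0.3338] xaxis [ 0.032  0.009 -0.999] jaw 1.353 q [ 0.36  0.74 -0.95  1.45  0.62  1.23  0.7 ] F [ 1.1  0.1 -0.4] open 0.603 t 20.0
delta cm [ -1.73 -37.66 -17.11] yaw 1.353 alt -1.789
```

View pics/s9.png

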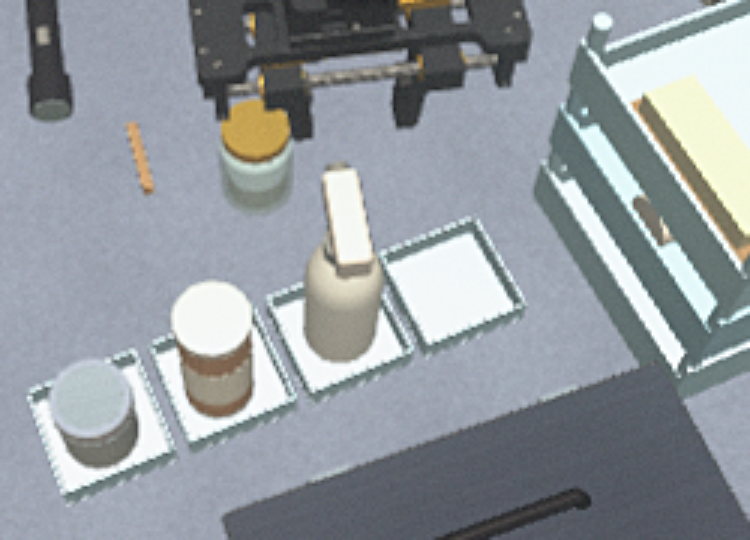

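>>> apply_moves:
  delta_pos:
    - [-0.5, -3.4, -1.6]
    - [-0.8, -6.8, -3.1]
    - [-1, -10.2, -4.7]
    - [-1.2, -13.6, -6.2]
    - [-1.4, -17, -7.8]
    - [-1.6, -20.4, -9.3]
    - [-1.7, -24, -10.9]
    - [-1.7, -27.5, -12.5]
    - [-1.7, -31, -14.1]
    - [-1.7, -34, -15.5]
  yaw: [0, 0, 0, 0, 0, 0, 0, 0, 0, 0]
  gripper: [60, 60, 60, 60, 60, 60, 60, 60, 60, 60]

```text
clock: 20.88
tool_pos: [0.4038, -0.2669, 0.3445]
eef_rot: [0.083, 0.688, -0.072, 0.717]
contact_force: [-0.1, -0.7, 0.5]
opening: 0.599
```

```bash
python3 -c "
from h import *
plan(.380,-.299,.32,1.353)
"
```

```text
tcp [ 0.4038 -0.2669  0.3445] xaxis [ 0.042  0.011 -0.999] jaw 1.351 q [ 1.2   0.55 -1.11  1.85  0.55  1.06  1.23] F [-0.1 -0.7  0.5] open 0.599 t 20.8833
delta cm [ 2.32 -3.7  -1.72] yaw -0.002 alt 3.14
```

>>> apply_moves:
  delta_pos:
    - [0.5, -1.2, -0.6]
    - [1, -2.5, -1.2]
    - [2, -3.7, -1.72]
    - [2.3, -3.7, -1.72]
    - [2.3, -3.7, -1.72]
    - [2.3, -3.7, -1.72]
    - [2.3, -3.7, -1.72]
  yaw: [-0.1, -0.2, -0.3, -0.4, -0.45, -0.45, -0.45]
  gripper: [60, 60, 60, 60, 60, 60, 60]

```text
clock: 21.47
tool_pos: [0.3801, -0.2989, 0.3205]
eef_rot: [-0.078, 0.687, 0.083, 0.718]
contact_force: [-0.2, -0.1, -0.5]
opening: 0.6
```

```bash
python3 -c "
from h import *
plan(.380,-.299,.221,1.8)
p=camera_params('wrist')
im=snapshot('wrist');cv2.imwrite('pics/w10.png',im[:,:,::-1])
print(proj(p,[[.380,-.299,.24],[.40,-.402,.24]]))
"
```

```text
tcp [ 0.3801 -0.2989  0.3205] xaxis [ 0.042  0.011 -0.999] jaw 1.8 q [ 1.32  0.64 -1.22  1.88  0.67  1.07  1.64] F [-0.2 -0.1 -0.5] open 0.6 t 21.4667
delta cm [ 9.94 -0.02 -0.45] yaw -0.0 alt 3.141
[[321.64313152 205.73547027]
 [181.71558786 200.78128588]]
```

View pics/w10.png

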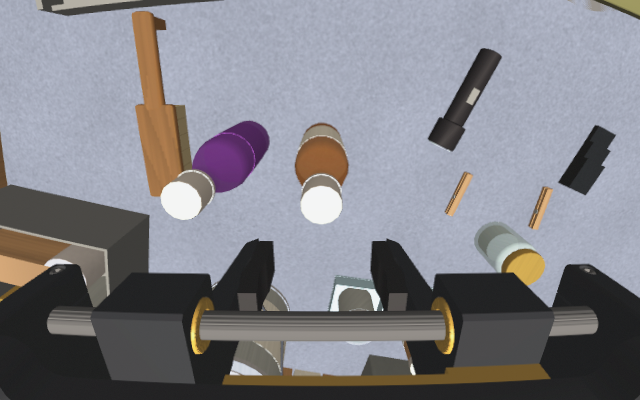

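The amber bottle's cap is at (321,204), against a predicted (322,206). The purple cap is well to the left at (183,200). Going down on the amber one.

>>> apply_moves:
  delta_pos:
    - [2.5, 0, -0.1]
    - [5, 0, -0.2]
    - [7.5, 0, -0.4]
    - [9.2, 0, -0.45]
    - [9.9, 0, -0.45]
    - [9.9, 0, -0.45]
    - [9.9, 0, -0.45]
  yaw: [0, 0, 0, 0, 0, 0, 0]
  gripper: [60, 60, 60, 60, 60, 60, 60]
  force: 30

```text
clock: 22.1
tool_pos: [0.3807, -0.2987, 0.2222]
eef_rot: [-0.079, 0.687, 0.083, 0.718]
contact_force: [0.2, 0.4, 1.4]
opening: 0.602
```

```bash
python3 -c "
from h import *
plan(.380,-.299,.221,1.8)
"
```

```text
tcp [ 0.3807 -0.2987  0.2222] xaxis [ 0.043  0.01  -0.999] jaw 1.8 q [ 1.23  0.76 -1.09  2.01  0.87  0.88  1.47] F [0.2 0.4 1.4] open 0.602 t 22.1
delta cm [ 0.12 -0.02 -0.08] yaw -0.0 alt 3.141
```

>>> apply_moves:
  delta_pos:
    - [0, 0, 0]
    - [0, 0, 0]
    - [0, 0, 0]
    - [0, 0, 0]
    - [0, 0, 0]
    - [0, 0, 0]
    - [0, 0, 0]
    - [0, 0, 0]
    - [0, 0, 0]
  yaw: [0, 0, 0, 0, 0, 0, 0, 0, 0]
  gripper: [50, 40, 30, 20, 20, 20, 20, 20, 20]

```text
clock: 22.85
tool_pos: [0.3814, -0.299, 0.223]
eef_rot: [-0.079, 0.686, 0.082, 0.718]
contact_force: [-0.5, -0.8, 6.6]
opening: 0.353
```

```bash
python3 -c "
from h import *
plan(.6265,.1355,.35,1.8)
plan(.6265,.1355,.2247,1.8)
im=snapshot('wrist');cv2.imwrite('pics/w11.png',im[:,:,::-1])
"
```

```text
tcp [ 0.3814 -0.299   0.223 ] xaxis [ 0.045  0.009 -0.999] jaw 1.799 q [ 1.23  0.75 -1.09  2.01  0.87  0.88  1.47] F [-0.5 -0.8  6.6] open 0.353 t 22.85
delta cm [-11.19  36.75  34.27] yaw -0.001 alt 3.141
tcp [ 0.3814 -0.299   0.223 ] xaxis [ 0.045  0.009 -0.999] jaw 1.799 q [ 1.23  0.75 -1.09  2.01  0.87  0.88  1.47] F [-0.5 -0.8  6.6] open 0.353 t 22.85
delta cm [ 1.32 36.76 33.7 ] yaw -0.001 alt 3.141
```

View pics/w11.png

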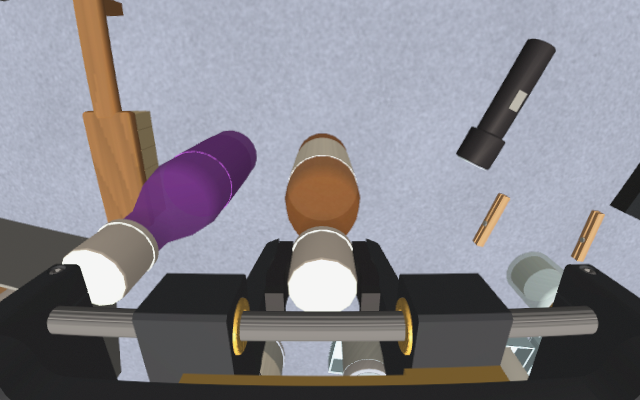

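```bash
python3 -c "
from h import *
plan(.40,-.20,.355,1.8)
plan(.42,0,.355,1.8)
plan(.46,.13,.355,1.8)
"
```

```text
tcp [ 0.3814 -0.299   0.223 ] xaxis [ 0.045  0.009 -0.999] jaw 1.799 q [ 1.23  0.75 -1.09  2.01  0.87  0.88  1.47] F [-0.1 -0.6  5.2] open 0.351 t 22.9
delta cm [-13.01   9.21   4.66] yaw -0.001 alt 3.141
tcp [ 0.3814 -0.299   0.223 ] xaxis [ 0.045  0.009 -0.999] jaw 1.799 q [ 1.23  0.75 -1.09  2.01  0.87  0.88  1.47] F [-0.1 -0.6  5.2] open 0.351 t 22.9
delta cm [-12.74  28.23  11.13] yaw -0.001 alt 3.141
tcp [ 0.3814 -0.299   0.223 ] xaxis [ 0.045  0.009 -0.999] jaw 1.799 q [ 1.23  0.75 -1.09  2.01  0.87  0.88  1.47] F [-0.1 -0.6  5.2] open 0.351 t 22.9
delta cm [-12.44  39.99  17.97] yaw -0.001 alt 3.141
```

>>> apply_moves:
  delta_pos:
    - [-0.5, 0, 0]
    - [-1.5, 0, 0]
    - [-3, 0, 0]
    - [-5, 0, 0]
    - [-7, 0, 0]
    - [-9, 0, 0]
    - [-11, 0, 0]
    - [-12.5, 0, 0]
    - [-13.3, 0, 0]
    - [-13.3, 0, 0]
  yaw: [0, 0, 0, 0, 0, 0, 0, 0, 0, 0]
  gripper: [20, 20, 20, 20, 20, 20, 20, 20, 20, 20]

```text
clock: 23.73
tool_pos: [0.3758, -0.3002, 0.3573]
eef_rot: [-0.08, 0.686, 0.082, 0.719]
contact_force: [0.7, -0.1, -3.2]
opening: 0.351
```

```bash
python3 -c "
from h import *
plan(.42,0,.355,1.8)
plan(.46,.13,.355,1.8)
im=snapshot('scene');cv2.imwrite('pics/s12.png',im[:,:,::-1])
"
```

```text
tcp [ 0.3758 -0.3002  0.3573] xaxis [ 0.047  0.008 -0.999] jaw 1.799 q [ 1.36  0.6  -1.26  1.83  0.61  1.14  1.7 ] F [ 0.7 -0.1 -3.2] open 0.351 t 23.7333
delta cm [ 0.68 28.24 11.08] yaw -0.001 alt 3.141
tcp [ 0.3758 -0.3002  0.3573] xaxis [ 0.047  0.008 -0.999] jaw 1.799 q [ 1.36  0.6  -1.26  1.83  0.61  1.14  1.7 ] F [ 0.7 -0.1 -3.2] open 0.351 t 23.7333
delta cm [ 0.97 39.99 17.92] yaw -0.001 alt 3.141
```

View pics/s12.png

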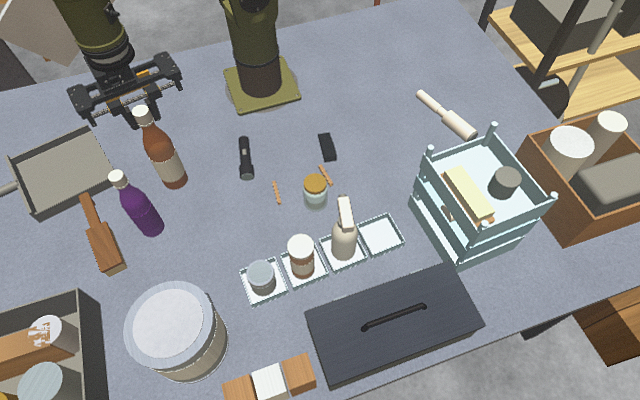

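>>> apply_moves:
  delta_pos:
    - [0, 1.5, 0.6]
    - [0.2, 3.8, 1.5]
    - [0.3, 6.8, 2.7]
    - [0.4, 9.8, 3.9]
    - [0.5, 12.8, 5]
    - [0.6, 15.8, 6.2]
    - [0.7, 18.8, 7.4]
    - [0.7, 22, 8.6]
    - [0.7, 25, 9.8]
    - [0.7, 28.2, 11.1]
  yaw: [0, 0, 0, 0, 0, 0, 0, 0, 0, 0]
  gripper: [20, 20, 20, 20, 20, 20, 20, 20, 20, 20]

```text
clock: 24.62
tool_pos: [0.4186, 0.0003, 0.3525]
eef_rot: [-0.079, 0.687, 0.081, 0.717]
contact_force: [1.7, -0.5, -2.9]
opening: 0.352
```

```bash
python3 -c "
from h import *
plan(.46,.13,.355,1.8)
plan(.6265,.1355,.355,1.8)
"
```

```text
tcp [4.186e-01 3.000e-04 3.525e-01] xaxis [ 0.042  0.008 -0.999] jaw 1.799 q [ 0.72  0.46 -1.22  2.    0.53  1.    1.05] F [ 1.7 -0.5 -2.9] open 0.352 t 24.6167
delta cm [ 0.03 11.69  6.97] yaw -0.001 alt 3.14
tcp [4.186e-01 3.000e-04 3.525e-01] xaxis [ 0.042  0.008 -0.999] jaw 1.799 q [ 0.72  0.46 -1.22  2.    0.53  1.    1.05] F [ 1.7 -0.5 -2.9] open 0.352 t 24.6167
delta cm [ 0.73  8.47 23.3 ] yaw -0.001 alt 3.14
```

>>> apply_moves:
  delta_pos:
    - [0, 3, 1.8]
    - [0, 6, 3.6]
    - [0, 9, 5.4]
    - [0, 11.4, 7.5]
    - [0.2, 11.2, 10]
    - [0.3, 10.7, 13]
    - [0.4, 10.1, 16]
    - [0.5, 9.5, 18.8]
    - [0.6, 9, 21.3]
    - [0.7, 8.47, 23.3]
  yaw: [0, 0, 0, 0, 0, 0, 0, 0, 0, 0]
  gripper: [20, 20, 20, 20, 20, 20, 20, 20, 20, 20]

```text
clock: 25.45
tool_pos: [0.6277, 0.1352, 0.3529]
eef_rot: [-0.08, 0.688, 0.081, 0.716]
contact_force: [0.2, -0.7, -4.1]
opening: 0.352
```

```bash
python3 -c "
from h import *
plan(.6265,.1355,.275,1.8)
im=snapshot('wrist');cv2.imwrite('pics/w13.png',im[:,:,::-1])
im=snapshot('scene');cv2.imwrite('pics/s13.png',cv2.resize(im[100:300,250:500],None,fx=3,fy=3)[:,:,::-1])
"
```

```text
tcp [0.6277 0.1352 0.3529] xaxis [ 0.039  0.007 -0.999] jaw 1.799 q [ 0.21  0.76 -1.02  1.39  0.67  1.32  0.96] F [ 0.2 -0.7 -4.1] open 0.352 t 25.45
delta cm [ 7.78  0.07 -0.42] yaw -0.001 alt 3.14
```

View pics/s13.png

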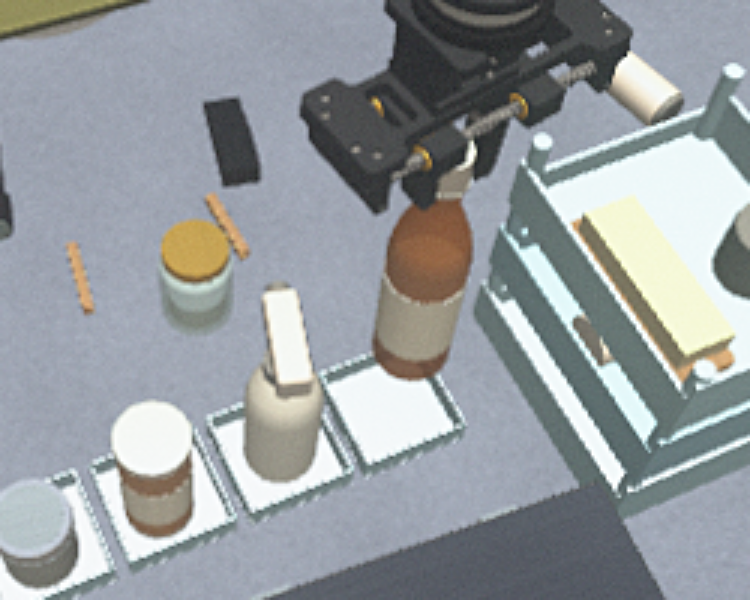

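View pics/w13.png

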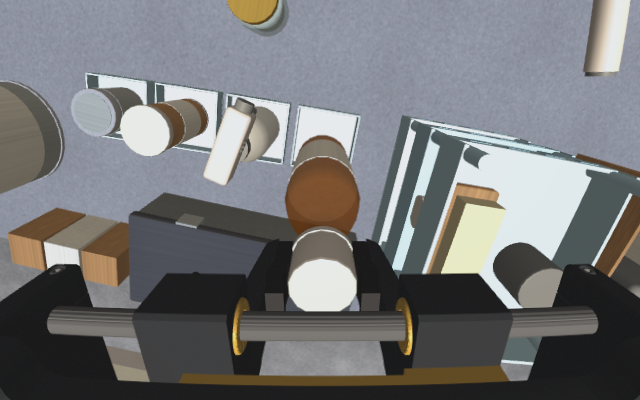

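>>> apply_moves:
  delta_pos:
    - [1, 0, -0.1]
    - [2.5, 0, -0.2]
    - [4, 0, -0.3]
    - [5.5, 0, -0.4]
    - [7, 0, -0.4]
    - [8.5, 0, -0.45]
    - [9.7, 0, -0.5]
    - [10, 0, -0.5]
    - [10, 0, -0.5]
  yaw: [0, 0, 0, 0, 0, 0, 0, 0, 0]
  gripper: [20, 20, 20, 20, 20, 20, 20, 20, 20]

```text
clock: 26.3
tool_pos: [0.6269, 0.1336, 0.2506]
eef_rot: [-0.079, 0.689, 0.08, 0.716]
contact_force: [0.7, -0.2, -3.4]
opening: 0.357
```

```bash
python3 -c "
from h import *
plan(.6265,.1355,.2255,1.8)
im=snapshot('scene');cv2.imwrite('pics/s14.png',cv2.resize(im[100:300,250:500],None,fx=3,fy=3)[:,:,::-1])
im=snapshot('top');cv2.imwrite('pics/t14.png',cv2.resize(im[80:270,140:400],None,fx=3,fy=3)[:,:,::-1])
"
```

```text
tcp [0.6269 0.1336 0.2506] xaxis [ 0.037  0.006 -0.999] jaw 1.796 q [ 0.2   0.85 -0.96  1.53  0.77  1.13  0.87] F [ 0.7 -0.2 -3.4] open 0.357 t 26.3
delta cm [ 2.51  0.21 -0.09] yaw -0.004 alt 3.138
```

View pics/s14.png

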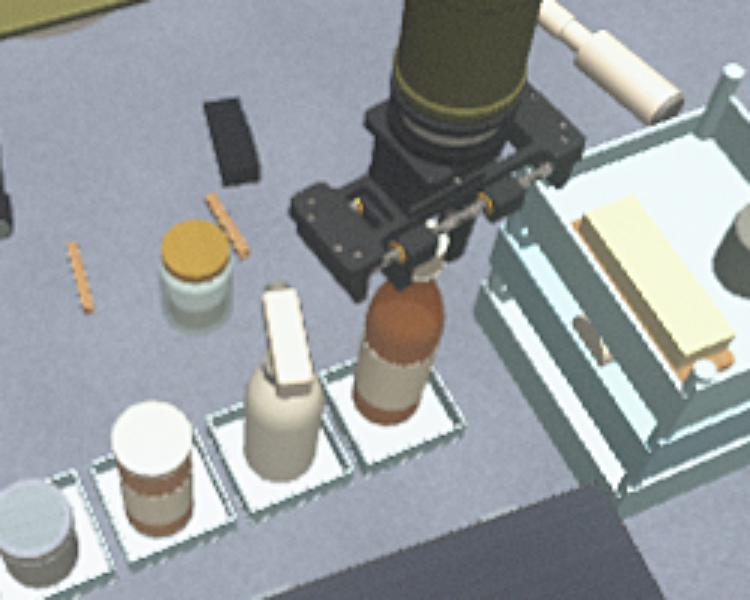

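View pics/t14.png

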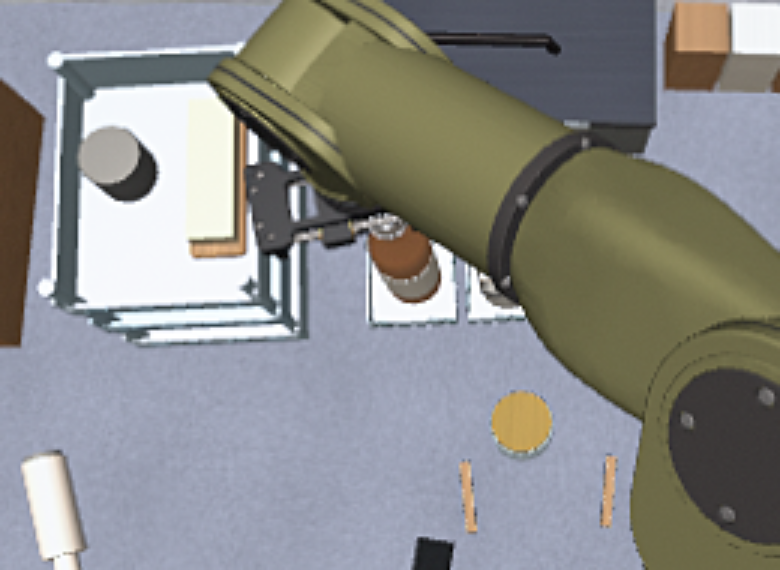

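```bash
python3 -c "
from h import *
p=camera_params('scene')
a,b=[atz(p,q,.255)[:2] for q in ((430,147.5),(485,222.5))];print(a,b)
print(atz(p,(491.5,127),.255),atz(p,(554,196),.255))
s=get_state();M=R.from_quat(s['eef_rot']).as_matrix();t=s['tool_pos']+np.array([0,0,-.025])
for i in(-.0375,.0375):
  for j in (-.0935,.0935): print(t-M[:,0]*.04+M[:,1]*j+M[:,2]*i)
"
```

```text
[0.57064027 0.24911336] [0.77257276 0.26481812]
[0.56575684 0.40332038 0.255     ] [0.76616189 0.42520266 0.255     ]
[0.61086776 0.03461248 0.26620825]
[0.56911725 0.21689198 0.26593042]
[0.68391    0.05134733 0.26933481]
[0.64215949 0.23362683 0.26905698]
```

>>> apply_moves:
  delta_pos:
    - [0.6, 0.1, 0]
    - [1.2, 0.2, 0]
    - [1.7, 0.2, 0]
    - [2.1, 0.2, 0]
    - [2.3, 0.2, 0]
    - [2.4, 0.2, 0]
    - [2.4, 0.2, 0]
  yaw: [0, 0, 0, 0, 0, 0, 0]
  gripper: [20, 20, 20, 20, 20, 20, 20]

```text
clock: 26.98
tool_pos: [0.6287, 0.1365, 0.2284]
eef_rot: [-0.078, 0.688, 0.081, 0.717]
contact_force: [0.9, 0.1, -3.0]
opening: 0.355
```

>>> apply_moves:
  delta_pos:
    - [0.1, 0, -0.2]
    - [0.2, -0.1, -0.2]
    - [0.3, -0.1, -0.2]
    - [0.3, -0.1, -0.2]
  yaw: [0, 0, 0, 0]
  gripper: [20, 20, 20, 20]

```text
clock: 27.32
tool_pos: [0.6273, 0.135, 0.2258]
eef_rot: [-0.078, 0.688, 0.08, 0.717]
contact_force: [0.0, -0.5, -0.6]
opening: 0.355
```

>>> apply_moves:
  delta_pos:
    - [0.1, 0, 0]
    - [0.1, 0, 0]
    - [0.1, 0, 0]
  yaw: [0, 0, 0]
  gripper: [20, 20, 20]

```text
clock: 27.57
tool_pos: [0.6278, 0.1353, 0.2258]
eef_rot: [-0.078, 0.687, 0.08, 0.718]
contact_force: [-0.3, -1.2, 5.6]
opening: 0.356
```

```bash
python3 -c "
from h import *
plan(.6265,.1355,.2255,1.8)
im=snapshot('scene');cv2.imwrite('pics/s15.png',cv2.resize(im[100:300,250:500],None,fx=3,fy=3)[:,:,::-1])
"
```

```text
tcp [0.6278 0.1353 0.2258] xaxis [ 0.043  0.008 -0.999] jaw 1.795 q [ 0.19  0.88 -0.95  1.56  0.8   1.08  0.84] F [-0.3 -1.2  5.6] open 0.356 t 27.5667
delta cm [ 0.02  0.05 -0.13] yaw -0.005 alt 3.137
```

View pics/s15.png

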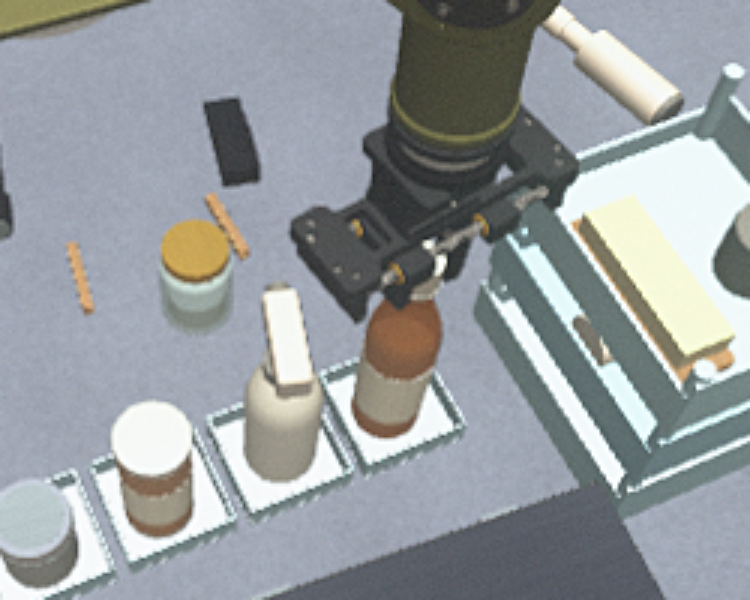

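The bottle is standing in the fourth tray with 5.6 N of contact. Releasing slowly, then rising along the tool axis.

>>> apply_moves:
  delta_pos:
    - [0, 0, 0]
    - [0, 0, 0]
    - [0, 0, 0]
    - [0, 0, 0]
    - [0, 0, 0]
    - [-0.5, 0, 0.1]
    - [-1.5, 0, 0.1]
    - [-3, 0, 0.2]
    - [-5, 0, 0.2]
    - [-7, 0, 0.3]
  yaw: [0, 0, 0, 0, 0, 0, 0, 0, 0, 0]
  gripper: [40, 45, 50, 55, 60, 60, 60, 60, 60, 60]

```text
clock: 28.45
tool_pos: [0.6275, 0.1356, 0.2973]
eef_rot: [-0.078, 0.687, 0.081, 0.718]
contact_force: [1.6, 0.3, 0.0]
opening: 0.596
```

>>> apply_moves:
  delta_pos:
    - [-2, 0, 0]
    - [-4, 0, 0]
    - [-6, 0, 0]
    - [-6, 0, -4]
    - [-6, 0, -8]
    - [-6, 0, -12]
    - [-6, 0, -15]
    - [-6, 0, -15]
    - [-6, 0, -15]
  yaw: [0, 0, 0, 0, 0, 0, 0, 0, 0]
  gripper: [60, 60, 60, 60, 60, 60, 60, 60, 60]

```text
clock: 29.2
tool_pos: [0.478, 0.1012, 0.3518]
eef_rot: [-0.079, 0.687, 0.08, 0.718]
contact_force: [0.7, 0.6, 0.2]
opening: 0.598
```

```bash
python3 -c "
from h import *
plan(.6265,.1355,.2255,1.8)
im=snapshot('scene');cv2.imwrite('pics/s16.png',im[:,:,::-1]);cv2.imwrite('pics/s16c.png',cv2.resize(im[180:310,230:420],None,fx=4,fy=4)[:,:,::-1])
im=snapshot('top');cv2.imwrite('pics/t16.png',im[:,:,::-1])
S=camera_params('scene')
for n,z,c in (('vinegar_mid',.12,(.6265,.1357)),('spray_mid',.094,(.6328,.0319)),('tub_mid',.065,(.6392,-.0719)),('tin_mid',.0375,(.6455,-.1757)),('jam_jar_mid',.049,(.47,.017))):
  print(n,c,[(round(r['score'],2),np.round(atz(S,r['pixel'],z+.0025),3)) for r in spot_point(n,'scene')[:3]])
"
```

```text
tcp [0.478  0.1012 0.3518] xaxis [ 0.044  0.007 -0.999] jaw 1.797 q [ 0.39  0.55 -1.12  1.83  0.59  1.08  0.85] F [0.7 0.6 0.2] open 0.598 t 29.2
delta cm [13.3   0.05 14.66] yaw -0.003 alt 3.139
vinegar_mid (0.6265, 0.1357) [(0.8, array([ 0.397, -0.41 ,  0.123])), (0.72, array([0.619, 0.139, 0.123]))]
spray_mid (0.6328, 0.0319) [(0.78, array([0.625, 0.038, 0.097]))]
tub_mid (0.6392, -0.0719) [(0.87, array([ 0.638, -0.075,  0.068])), (0.44, array([0.658, 0.024, 0.068]))]
tin_mid (0.6455, -0.1757) [(0.72, array([ 0.632, -0.17 ,  0.04 ]))]
jam_jar_mid (0.47, 0.017) [(0.77, array([0.476, 0.026, 0.051]))]
```

View pics/s16.png

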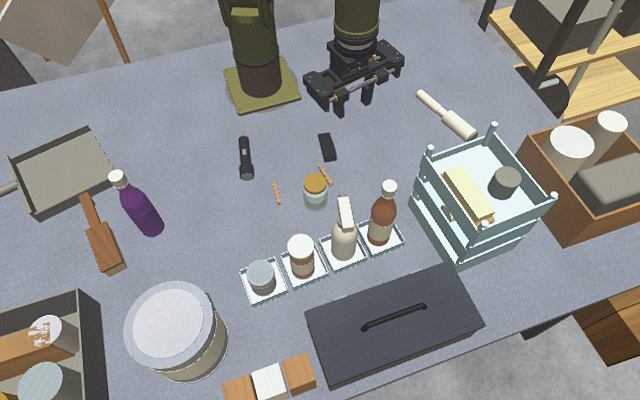

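View pics/s16c.png

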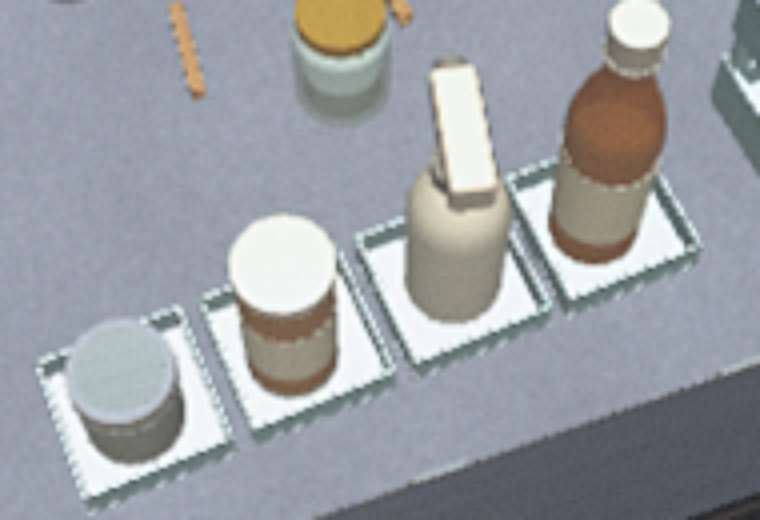

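View pics/t16.png

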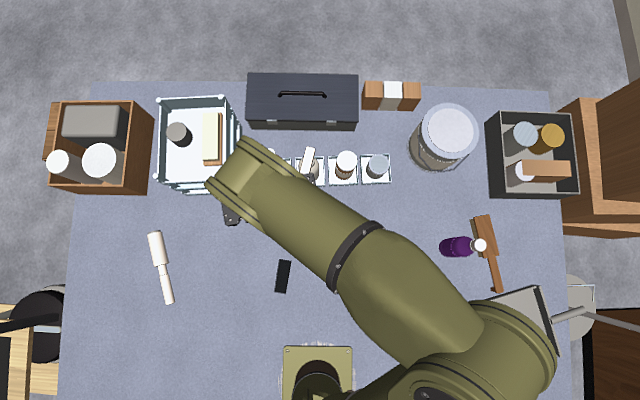

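All four stand upright in order, the jar at (315,190) is where it was, and the gripper is clear. One last lean check from the tops before handing in.

```bash
python3 -c "
from h import *
S=camera_params('scene')
c=lambda x,y:(230+(x+.5)/4-.5,180+(y+.5)/4-.5)
print('cap',atz(S,c(639,20),.2425),'tub',atz(S,c(283,263),.1325),'tin',atz(S,c(121,370),.0775))
print(proj(S,[.6278,.1353,.2425]))
print(get_state()['contact_force'],get_state()['clock']);print(finish_job())
"
```

```text
cap [0.62167399 0.13170817 0.2425    ] tub [ 0.64004544 -0.07593012  0.1325    ] tin [ 0.64650925 -0.17736441  0.0775    ]
[[392.1648996  186.44107021]]
[-0.41197813 -0.56817148  0.53924064] 29.55
the job is handed in; nothing more can be done
None
```

The job is done and handed in at 29.6 s. The trays now hold, from the stack of tiers outwards, the amber vinegar bottle, the spray bottle, the cardboard tub and the scouring-pad tin. I moved them in the reverse order: tin, tub, spray, then vinegar.

- **Final view:** the last scene picture shows all four upright on their tray floors. The jar and the purple bottle look where they were. The gripper is clear, with contact force near zero.
- **Positions:** the lid or cap centres I measured lie within about 6 mm of their tray centres for the vinegar, tub and tin. The spray bottle I checked only by picture and by a network reading about 10 mm off.
- **What disagreed:**
    - The network's best "vinegar" hit in the last picture was the purple look-alike; its second was the amber bottle.
    - Its midpoints for the tin and the spray bottle were about 10–15 mm off, though the pictures show both well inside their trays.
- **What went wrong on the way:**
    - My first grip on the spray bottle closed on the neck collar, so I opened, rose 8 mm and gripped the head.
    - The tool drifted to about 2.5 degrees of tilt, which did not visibly tilt the bottles.

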